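# Lay out the eye-examination set in reverse order

### The arm

A 6-joint arm with a two-finger parallel gripper is mounted at the origin on the work surface. World frame = base frame: x ahead of the robot, y to its left, z up, the work surface at z = 0. Lengths are in m, angles in rad, forces in N, time in s.
With the tool pointing down it reaches from about 0.3 to 0.875 m from the base axis. Payload 6.4 kg.
Tool frame: the origin (TCP) lies midway between the tips of the shut fingers; the grasp point (between the pads) lies ctrl.grip_depth behind it (ctrl.grip_depth is the distance from the TCP to the grasp point, in m); x points along the fingers, y is the direction in which the jaws open and shut, and the axes are right-handed (so a half turn about x gives the same grasp; the last joint's range is limited). The gripper opens to 85 mm and grips with 20 to 120 N. Pads are 22 mm wide; open, the fingers measure 114 mm over their backs; the gripper's body (76 mm by 85 mm) begins 54 mm behind the grasp point. The pads swing forward as they close: fully open they stand 13 mm farther back than shut.
Start: joints at [-1.392, 0.181, 1.607, -0, 1.354, -0.206], TCP at [0.216, -0.533, 0.203] pointing down, gripper open.
Joint ranges: [-2.99, 2.99], [-0.89, 2.07], [0.3, 2.58], [-1.14, 4.28], [0, 2.63], [-3.12, 3.12]. Speed limits (rad/s): [2.57, 2.57, 3.01, 3.14, 3.14, 3.14].

### API

Orientations are given as a unit quaternion [w, x, y, z].
In Python, from bench import ctrl gives the robot as it stands.
- The arm moves only by the tool carry_out, never from a script. Its argument "motion" is one flat list of numbers, 7 for each row, row after row: the turn, a rotation vector about the tool's x, y, z in degrees, then the shift along the tool's x, y, z in m, then the gripper's target within -1 to 1 (shut at 1, half-way at 0, fully open at -1). A call has 1 to 10 rows; each row shifts and turns the pose as measured when the row begins, along the tool's axes as they then stand; what a row does not reach is not made up. A row lasts 1/10 s, in which the tool goes at most 50 mm and 8.59 degrees, less where a joint would pass 70% of its speed; a pose out of reach is approached as far as the arm can. A call with a gripper value outside its range is refused whole. The fingers move at their own pace and stop on an object; the grip force is fixed at half the most. Time passes only in rows, so rows that do not move let the fingers close. It gives the time, the measured TCP pose, the force and the opening at its end, in the units of the state.
- ctrl.get_obs(): the state, without advancing time (a new reading comes with each control period).
- ctrl.camera(name): name is "scene" or "top" or "wrist"; returns the picture (420x560x3 uint8, blue, green, red); there is no depth.
- ctrl.camera_params(name): a dict with "mtx" (3x3 intrinsics, pixels), "pose" (4x4, takes a point from camera to world coordinates); the wrist camera has in their place "hand_eye" (4x4, takes a point from camera to tool coordinates, whose origin is the TCP and whose axes are the tool frame's). Camera axes: x right, y down, z forward; pixel columns grow to the right and rows downward; lengths in m; the calibration is good to about 2 mm. A picture is of the moment at which its call begins: read the wrist's pose just before it. camera_params takes no time and is no camera call.
- ctrl.hand_in(): hands the job in, once; it reports no verdict.
Trained networks look in the newest picture that a camera, given by its name, has taken for a name from the list of things; names that differ only in an ending like _2 or _b are one class to them, and where a whole thing is asked for, a point or a joint stands for the part that bears it (a point fixed in the world has none). Each returns a list of dicts, best first, with "conf" (0 to 1); they miss things now and then, are a little off and sometimes report something else, mostly with a low value. They report only what shows in the picture. A call takes as long as a camera call. They do not tell look-alikes from the thing itself.
- ctrl.boxes_of(camera, thing): "point" ([x, y, z] in m, in the coordinates of the camera as it stood for that picture, good to about 4 mm: the middle of the surface that is visible of it).
- ctrl.trace(camera, thing): "pixels" (420x560 bool, what is visible of it).
- ctrl.landmark_of(camera, thing): "point" ([x, y, z] in m, in the coordinates of the camera as it stood for that picture, good to about 4 mm: a listed point, or the origin of a listed thing).
The state is a dict: "time_s": time; "q": joint angles; "dq": joint speeds; "joint_efforts": joint torques, N m; "eef_pos": TCP position; "eef_rot": TCP orientation; "wrist_force": force on the tool from outside, world axes, zero at the start; "torque": the same for the moment, N m; "opening": opening from 0.0 (shut) to 1.0 (fully open).
Only numpy, scipy, OpenCV 4.12 (cv2) and the standard library are available. Lean on these libraries where they do the work, as an engineer would, in place of code of your own. Each camera call takes 0.05 s, during which the arm holds its last target. There are 200 camera calls.

### The job

The second examiner sits on the other side, so the examination set is needed the other way round: move the pen torch, the model eye, the drop bottle and the battery from their row of four steel dishes into the four pockets of the long white rack, in reverse order. Seen from the robot, what stands at the left end of the dishes must stand at the right end of the rack, the second from the left second from the right, and so on, one to a pocket, each upright and flat on the pocket's floor near its middle.

Things in the scene. Friction and masses are not known exactly. Their poses are not given: they have to be found in the camera images.
- torch_center (a point): Slim upright pen torch, 90 mm tall: bright metal stem 16 mm in diameter (from 12 to 78 mm up), dark head 21 mm in diameter at the top, black round foot 38 mm in diameter and 12 mm high. 0.11 kg. Stands upright; its foot is on a floor 7 mm above the table both in its dish and in the rack. Point: its centre, half-way up; z up its axis. 
- model_eye_center (a point): Model eye (test piece for the eye-measuring machine), 64 mm tall: black cylinder 42 mm in diameter and 46 mm high with a narrower metal barrel (29 mm in diameter, 18 mm high) on top. 0.16 kg. Stands upright; its foot is on a floor 7 mm above the table both in its dish and in the rack. Point: its centre, half-way up; z up its axis. 
- bottle_center (a point): White drop bottle, 75 mm tall: round body 38 mm in diameter up to 53 mm, shoulder, thin white cap 19 mm in diameter on top. 0.06 kg. Stands upright; its foot is on a floor 7 mm above the table both in its dish and in the rack. Point: its centre, half-way up; z up its axis. 
- battery_center (a point): Dark grey rectangular battery, 70 mm tall, 34 mm thick (its x) by 40 mm wide (its y), black band near the top and two small contacts on top. 0.15 kg. At the start its x axis lies within 0.2 rad of the dish's x. Stands upright; its foot is on a floor 7 mm above the table both in its dish and in the rack. Point: its centre, half-way up; z up its axis. 
- dish_torch: Fixed steel dish in which the pen torch stands at the start: square, 62 mm outside, 58 mm inside, one of four alike on the strip; floor 7 mm and low rim 13 mm above the table. Origin at the centre of its underside, 4 mm above the table; y along the row, to its left end seen from the robot, x away from the robot.
- dish_model_eye: Fixed steel dish in which the model eye stands at the start: square, 62 mm outside, 58 mm inside, one of four alike on the strip; floor 7 mm and low rim 13 mm above the table. Origin at the centre of its underside, 4 mm above the table; y along the row, to its left end seen from the robot, x away from the robot.
- dish_bottle: Fixed steel dish in which the drop bottle stands at the start: square, 62 mm outside, 58 mm inside, one of four alike on the strip; floor 7 mm and low rim 13 mm above the table. Origin at the centre of its underside, 4 mm above the table; y along the row, to its left end seen from the robot, x away from the robot.
- dish_battery: Fixed steel dish in which the battery stands at the start: square, 62 mm outside, 58 mm inside, one of four alike on the strip; floor 7 mm and low rim 13 mm above the table. Origin at the centre of its underside, 4 mm above the table; y along the row, to its left end seen from the robot, x away from the robot.
- rack: Fixed white rack to fill, empty at the start: low tray 268 (y) x 66 mm (x), turned up to 0.3 rad, beside the row of dishes (left or right of it). Four square pockets 58 mm inside, centres at y = +99, +33, -33, -99 mm (x = 0); floors 7 mm, rims and dividers 13 mm above the table. Origin: centre of its underside; y to its left end seen from the robot, x away from the robot.
- strip: Fixed flat grey strip, 272 (y) x 68 x 4 mm, that carries the four dishes in a row, centres at y = +99, +33, -33, -99 mm, in any order; turned up to 0.3 rad. Origin: centre of its underside; y to its left end seen from the robot, x away from the robot.
Mind the look-alikes: they are no part of the job. What is shaped like the part that bears model_eye_center but pink or purple is not meant. Leave any turquoise look-alike of the dish_torch alone.

How it is judged:
By the outcome, as a careful person would: the job done as asked, in the order asked, and still so for the second after the job is handed in, with the robot touching nothing.
It also fails if it takes over 99 s, if anything falls off the work surface, if the arm or the gripper's body presses on something with over 40 N, if the wrist force passes 120 N, or if a joint passes its speed limit or range.

## Working session

There is one attempt and no reset: what is moved stays moved. The work goes in short steps, Python scripts to look and compute and a tool call to move; the robot and the scene stay as the last step left them, time stands still between calls to the robot, and variables do not carry over. Pictures are saved under pics/ and viewed, about 12 in all and at most 16, crops included, and the job is handed in when it is done.

Besides the shell and the picture viewer there is one more tool, called after "Request:" as name(argument=value, ...) on one line, values as JSON. carry_out: Moves the arm, as the interface text tells. Its arguments: {"type":"object","properties":{"motion":{"type":"array"}},"required":["motion"]}

```bash
ls; mkdir -p pics; cat > h.py <<'E'
import numpy as np, cv2
from bench import ctrl
from scipy.spatial.transform import Rotation as R
def rot(q): return R.from_quat([q[1],q[2],q[3],q[0]]).as_matrix()
def campose(cam):
    p=ctrl.camera_params(cam)
    if 'pose' in p: return np.array(p['pose'])
    o=ctrl.get_obs(); T=np.eye(4); T[:3,:3]=rot(o['eef_rot']); T[:3,3]=o['eef_pos']
    return T@np.array(p['hand_eye'])
def w(T,p): return T[:3,:3]@np.array(p)+T[:3,3]
def px(cam,T,P):
    K=np.array(ctrl.camera_params(cam)['mtx']); c=T[:3,:3].T@(np.array(P)-T[:3,3]); c=K@c; return c[:2]/c[2]
E
python3 - <<'E'
from h import *
o=ctrl.get_obs(); print(o, ctrl.grip_depth)
for cam in ['top','scene']:
    T=campose(cam); im=ctrl.camera(cam); cv2.imwrite(f'pics/{cam}0.png',im); print(cam,T.round(3).tolist())
    for t in ['torch_center','model_eye_center','bottle_center','battery_center','rack','strip','dish_torch']:
        for d in ctrl.landmark_of(cam,t)[:5]:
            P=w(T,d['point']); print(t,round(d['conf'],2),P.round(3),px(cam,T,P).round())
E
```

```text
pics
{'time_s': 0.0, 'q': array([-1.39232530e+00,  1.81562128e-01,  1.60800494e+00, -1.66949685e-05,
        1.35379573e+00, -2.06275832e-01]), 'dq': array([ 0.00101611,  0.00021953,  0.00012112,  0.00096084, -0.00192173,
        0.00078851]), 'joint_efforts': array([ 9.45533357e-04, -4.44865572e+01, -3.51335800e+01, -4.82006055e-05,
        9.20016901e-03, -2.28892532e-05]), 'eef_pos': array([ 0.21572622, -0.53234923,  0.20207382]), 'eef_rot': array([ 0.13456643,  0.69406536,  0.13581815, -0.69405949]), 'wrist_force': array([ 0.3268964 ,  0.2073143 , -0.85711636]), 'torque': array([ 0.03450452, -0.00064604,  0.00885058]), 'opening': 1.000146197796203} 0.0187
top [[0.021, -0.989, 0.147, 0.338], [-1.0, -0.022, -0.005, 0.028], [0.008, -0.147, -0.989, 1.087], [0.0, 0.0, 0.0, 1.0]]
torch_center 0.81 [0.5  0.36 0.05] [140. 196.]
torch_center 0.26 [0.519 0.163 0.041] [220. 191.]
model_eye_center 0.84 [0.61  0.235 0.031] [194. 156.]
model_eye_center 0.75 [0.51  0.228 0.037] [194. 194.]
model_eye_center 0.53 [0.623 0.315 0.031] [163. 151.]
bottle_center 0.77 [0.51  0.305 0.041] [163. 194.]
rack 0.88 [ 0.53  -0.23  -0.002] [372. 193.]
dish_torch 0.93 [ 0.497  0.36  -0.   ] [146. 200.]
dish_torch 0.84 [0.378 0.395 0.002] [129. 246.]
scene [[-0.165, 0.733, -0.66, 1.147], [0.986, 0.118, -0.116, 0.11], [-0.007, -0.67, -0.742, 0.791], [0.0, 0.0, 0.0, 1.0]]
torch_center 0.76 [0.498 0.364 0.048] [451. 238.]
model_eye_center 0.84 [0.516 0.225 0.037] [383. 239.]
model_eye_center 0.84 [0.622 0.314 0.027] [427. 289.]
model_eye_center 0.79 [0.614 0.233 0.031] [386. 279.]
bottle_center 0.7 [0.509 0.301 0.043] [420. 240.]
battery_center 0.92 [0.518 0.161 0.041] [353. 235.]
rack 0.57 [ 0.534 -0.223  0.   ] [183. 231.]
strip 0.68 [ 0.512  0.26  -0.004] [396. 252.]
strip 0.44 [0.517 0.162 0.041] [354. 235.]
dish_torch 0.69 [0.501 0.361 0.002] [444. 252.]
dish_torch 0.6 [0.381 0.388 0.   ] [451. 214.]
```

```bash
python3 - <<'E'
import cv2,numpy as np
a=cv2.imread('pics/top0.png');b=cv2.imread('pics/scene0.png')
c=cv2.resize(a[80:300,90:490],(800,440),interpolation=cv2.INTER_CUBIC)
cv2.imwrite('pics/a1.png',c)
cv2.imwrite('pics/a2.png',cv2.resize(b[180:340,90:510],(800,305),interpolation=cv2.INTER_CUBIC))
E
```

```text
(no output)
```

View pics/a1.png

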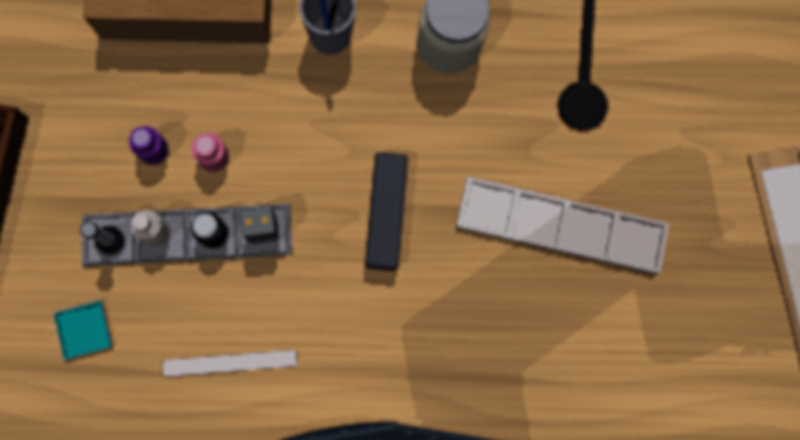

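View pics/a2.png

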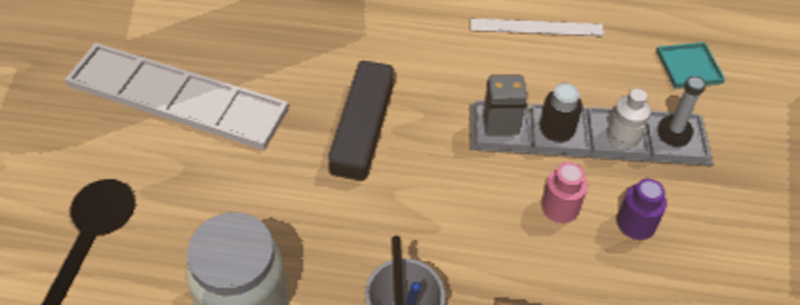

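Left to right, the row is torch, bottle, model eye (black, with a pale top) and battery. The pink (a1 px 210,150) and purple (148,145) eyes stand behind the strip, so they are decoys. The black one at (208,228) on the strip is the right one. The turquoise plate at (83,330) is also a decoy. The rack is on the right, and a dark box lies between the strip and the rack.

```bash
cat >> h.py <<'E'
def unproj(cam,T,uv,z):
    K=np.array(ctrl.camera_params(cam)['mtx']); uv=np.atleast_2d(np.array(uv,float))
    d=(np.linalg.inv(K)@np.c_[uv,np.ones(len(uv))].T).T@T[:3,:3].T
    return T[:3,3]+d*((z-T[2,3])/d[:,2])[:,None]
def rect(cam,T,m,z):
    c=max(cv2.findContours(m.astype(np.uint8),0,1)[0],key=cv2.contourArea)[:,0]
    P=unproj(cam,T,c,z)[:,:2]
    return cv2.minAreaRect((P*1000).astype(np.float32))
def plan(pos,yd,grip):
    """print rows to bring TCP to pos, tool x down, tool y along +-yd (xy angle, rad)"""
    o=ctrl.get_obs(); A=rot(o['eef_rot']); p=np.array(o['eef_pos'])
    best=None
    for s in (1,-1):
        x=np.array([0,0,-1.]); y=s*np.array([np.cos(yd),np.sin(yd),0]); B=np.c_[x,y,np.cross(x,y)]
        rv=R.from_matrix(A.T@B).as_rotvec(degrees=True)
        q6=o['q'][5]
        if best is None or np.linalg.norm(rv)<np.linalg.norm(best): best=rv
    d=A.T@(np.array(pos)-p)
    print('t',round(o['time_s'],2),'pos',p.round(4),'turn',best.round(2),'shift(tool now)',d.round(4),'F',o['wrist_force'].round(1),'open',round(o['opening'],3),'q',o['q'].round(2))
    return best,d
E
python3 - <<'E'
from h import *
for cam in ['top','scene']:
    T=campose(cam); im=ctrl.camera(cam)
    for t,z in [('rack',.013),('strip',.01)]:
        for d in ctrl.trace(cam,t)[:2]:
            print(cam,t,round(d['conf'],2),d['pixels'].sum(),rect(cam,T,d['pixels'],z))
            print('  lm',[w(T,e['point']).round(3) for e in ctrl.landmark_of(cam,t)[:1]])
    for e in ctrl.boxes_of(cam,'dish_bottle')[:6]: print('dish',round(e['conf'],2),w(T,e['point']).round(3))
plan([.49,.25,.30],0.09,-1)
E
```

```text
top rack 0.55 2677 ((530.7518310546875, -226.15635681152344), (269.3641357421875, 72.50717163085938), 77.7995834350586)
  lm [array([ 0.534, -0.225, -0.003])]
top strip 0.82 54 ((526.7703857421875, 130.62960815429688), (39.56020736694336, 5.18959379196167), 2.0715696811676025)
  lm [array([ 0.507,  0.267, -0.003])]
top strip 0.69 361 ((504.466064453125, 295.24188232421875), (65.6715316772461, 61.796173095703125), 3.086514711380005)
  lm [array([ 0.507,  0.267, -0.003])]
dish 0.93 [0.493 0.281 0.005]
scene rack 0.88 3018 ((537.83203125, -223.8287811279297), (275.7101135253906, 75.85247039794922), 77.66191101074219)
  lm [array([ 0.533, -0.224, -0.004])]
scene rack 0.63 370 ((511.7629089355469, 294.0155334472656), (68.55110931396484, 63.54799270629883), 4.674325466156006)
  lm [array([ 0.533, -0.224, -0.004])]
scene strip 0.9 152 ((548.5526123046875, 258.6706848144531), (6.713258743286133, 88.92891693115234), 5.036620140075684)
  lm [array([ 0.511,  0.26 , -0.002])]
scene strip 0.26 524 ((490.29510498046875, 228.50559997558594), (43.85304641723633, 88.91445922851562), 89.9039077758789)
  lm [array([ 0.511,  0.26 , -0.002])]
dish 0.55 [0.518 0.278 0.004]
dish 0.39 [0.532 0.159 0.058]
t 1.55 pos [ 0.2159 -0.533   0.203 ] turn [-73.11  -0.    -0.  ] shift(tool now) [-0.097  -0.6228 -0.548 ] F [-0.4 -0.5 -1.1] open 0.995 q [-1.39  0.18  1.61  0.    1.35 -0.21]
```

```bash
cat >> h.py <<'E'
def rows(pos,yd,grip,n=None,step=.045):
    rv,d=plan(pos,yd,grip); o=ctrl.get_obs(); A=rot(o['eef_rot']); g=A@d
    n=n or int(max(np.ceil(np.linalg.norm(d)/step),np.ceil(np.linalg.norm(rv)/8.2),1))
    for i in range(n):
        Ai=A@R.from_rotvec(rv*i/n,degrees=True).as_matrix()
        print(','.join(f'{v:.4g}' for v in [*(rv/n).round(2),*(Ai.T@g/n).round(4),grip]),end=',\n')
E
python3 - <<'E'
from h import *
print(np.array(ctrl.camera_params('wrist')['hand_eye']).round(3).tolist(), np.array(ctrl.camera_params('wrist')['mtx']).round(0).tolist())
rows([.50,-.225,.30],-0.215,-1)
E
```

```text
[[-0.0, -0.297, 0.955, -0.172], [1.0, -0.0, 0.0, 0.001], [0.0, 0.955, 0.297, -0.075], [0.0, 0.0, 0.0, 1.0]] [[307.0, 0.0, 283.0], [0.0, 307.0, 209.0], [0.0, 0.0, 1.0]]
t 1.55 pos [ 0.2159 -0.533   0.203 ] turn [-55.63  -0.    -0.  ] shift(tool now) [-0.097  -0.1788 -0.379 ] F [-0.4 -0.5 -1.1] open 0.995 q [-1.39  0.18  1.61  0.    1.35 -0.21]
-5.56,-0,-0,-0.0097,-0.0179,-0.0379,-1,
-5.56,-0,-0,-0.0097,-0.0141,-0.0394,-1,
-5.56,-0,-0,-0.0097,-0.0102,-0.0406,-1,
-5.56,-0,-0,-0.0097,-0.0062,-0.0414,-1,
-5.56,-0,-0,-0.0097,-0.0022,-0.0418,-1,
-5.56,-0,-0,-0.0097,0.0019,-0.0419,-1,
-5.56,-0,-0,-0.0097,0.0059,-0.0415,-1,
-5.56,-0,-0,-0.0097,0.0099,-0.0407,-1,
-5.56,-0,-0,-0.0097,0.0138,-0.0396,-1,
-5.56,-0,-0,-0.0097,0.0176,-0.038,-1,
```

Request:
carry_out(motion=[-5.56,0,0,-0.01,-0.018,-0.038,-1,-5.56,0,0,-0.01,-0.014,-0.0395,-1,-5.56,0,0,-0.01,-0.01,-0.0405,-1,-5.56,0,0,-0.01,-0.006,-0.0415,-1,-5.56,0,0,-0.01,-0.002,-0.042,-1,-5.56,0,0,-0.01,0.002,-0.042,-1,-5.56,0,0,-0.01,0.006,-0.0415,-1,-5.56,0,0,-0.01,0.01,-0.0405,-1,-5.56,0,0,-0.01,0.014,-0.0395,-1,-5.56,0,0,-0.01,0.0175,-0.038,-1])

```text
time_s: 2.55
eef_pos: [0.5031, -0.2143, 0.3058]
eef_rot: [0.451, 0.545, 0.451, -0.545]
wrist_force: [0.6, -0.9, -0.4]
opening: 1.003
```

```bash
python3 - <<'E'
from h import *
T=campose('wrist'); im=ctrl.camera('wrist'); cv2.imwrite('pics/w1.png',im); print(T[:3,3].round(3),T[:3,2].round(2))
for d in ctrl.trace('wrist','rack')[:2]:
    print(round(d['conf'],2),d['pixels'].sum(),rect('wrist',T,d['pixels'],.013))
for e in ctrl.landmark_of('wrist','rack')[:2]: print('  lm',e['conf'],w(T,e['point']).round(4))
rows([.49,.26,.30],0.09,-1)
E
```

```text
[ 0.517 -0.141  0.478] [-0.06 -0.29 -0.95]
0.77 7547 ((531.2198486328125, -227.14051818847656), (268.493408203125, 66.69316101074219), 78.20879364013672)
  lm 0.58 [ 0.528  -0.2232  0.0034]
t 2.7 pos [ 0.5036 -0.2139  0.306 ] turn [-15.93   0.03  -0.1 ] shift(tool now) [ 0.0057 -0.1019 -0.4631] F [ 0.4  0.9 -0.4] open 0.998 q [-0.62  0.05  1.55  0.    1.55 -0.43]
-1.45,0,-0.01,0.0005,-0.0093,-0.0421,-1,
-1.45,0,-0.01,0.0005,-0.0082,-0.0423,-1,
-1.45,0,-0.01,0.0005,-0.0071,-0.0425,-1,
-1.45,0,-0.01,0.0005,-0.0061,-0.0427,-1,
-1.45,0,-0.01,0.0005,-0.005,-0.0428,-1,
-1.45,0,-0.01,0.0005,-0.0039,-0.0429,-1,
-1.45,0,-0.01,0.0005,-0.0028,-0.043,-1,
-1.45,0,-0.01,0.0005,-0.0017,-0.0431,-1,
-1.45,0,-0.01,0.0005,-0.0006,-0.0431,-1,
-1.45,0,-0.01,0.0005,0.0005,-0.0431,-1,
-1.45,0,-0.01,0.0005,0.0016,-0.0431,-1,
```

View pics/w1.png

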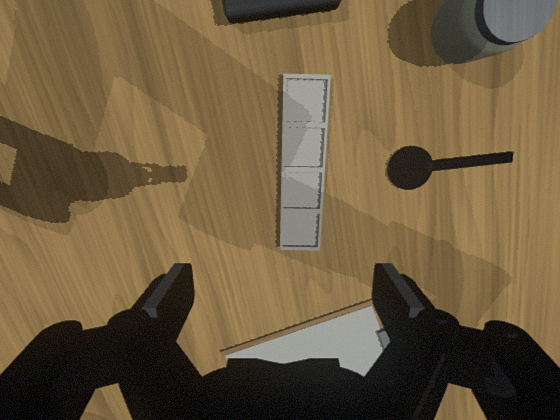

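The rack fit is clean: 268.5 x 66.7 mm, centre (0.531, -0.227), yaw about -0.206. The wrist picture shows the empty rack at px (278-330, 74-250). Next is a look at the strip.

Request:
carry_out(motion=[-1.6,0,0,0.0005,-0.01,-0.0465,-1,-1.6,0,0,0.0005,-0.009,-0.0465,-1,-1.6,0,0,0.0005,-0.008,-0.0465,-1,-1.6,0,0,0.0005,-0.0065,-0.047,-1,-1.6,0,0,0.0005,-0.005,-0.047,-1,-1.6,0,0,0.0005,-0.004,-0.047,-1,-1.6,0,0,0.0005,-0.003,-0.047,-1,-1.6,0,0,0.0005,-0.0015,-0.047,-1,-1.6,0,0,0.0005,0,-0.047,-1,-1.6,0,0,0.0005,0.001,-0.047,-1])

```text
time_s: 3.7
eef_pos: [0.488, 0.2568, 0.2947]
eef_rot: [0.517, 0.481, 0.516, -0.486]
wrist_force: [1.2, -0.0, 0.6]
opening: 1.002
```

```bash
python3 - <<'E'
from h import *
T=campose('wrist'); im=ctrl.camera('wrist'); cv2.imwrite('pics/w2.png',im); print(T[:3,3].round(3),T[:3,2].round(2))
for t in ['torch_center','model_eye_center','bottle_center','battery_center','strip','dish_torch','dish_battery']:
  for e in ctrl.landmark_of('wrist',t)[:4]:
    P=w(T,e['point']); print(t,round(e['conf'],2),P.round(4),px('wrist',T,P).round())
rows([.50,.36,.16],0.09,-1)
E
```

```text
[0.483 0.332 0.466] [ 0.02 -0.3  -0.95]
torch_center 0.97 [0.4955 0.357  0.0532] [295.  91.]
model_eye_center 0.97 [0.5112 0.2276 0.0398] [299. 189.]
model_eye_center 0.66 [0.6116 0.2312 0.0375] [369. 191.]
model_eye_center 0.6 [0.6205 0.3151 0.0313] [383. 131.]
bottle_center 0.89 [0.5122 0.3014 0.0475] [304. 137.]
strip 0.94 [5.091e-01 2.641e-01 4.000e-04] [298. 159.]
dish_torch 0.72 [0.385  0.3869 0.0023] [216.  65.]
dish_torch 0.71 [0.4957 0.358  0.008 ] [294.  93.]
dish_battery 0.87 [0.5152 0.162  0.0036] [297. 224.]
t 4.1 pos [0.4885 0.2546 0.295 ] turn [-1.44  0.31  0.21] shift(tool now) [ 0.1344  0.0187 -0.1051] F [-0.4 -0.3  1. ] open 0.997 q [ 0.27  0.07  1.55 -0.    1.53  0.2 ]
-0.36,0.08,0.05,0.0336,0.0047,-0.0263,-1,
-0.36,0.08,0.05,0.0336,0.0048,-0.0262,-1,
-0.36,0.08,0.05,0.0337,0.005,-0.0261,-1,
-0.36,0.08,0.05,0.0337,0.0051,-0.0261,-1,
```

View pics/w2.png

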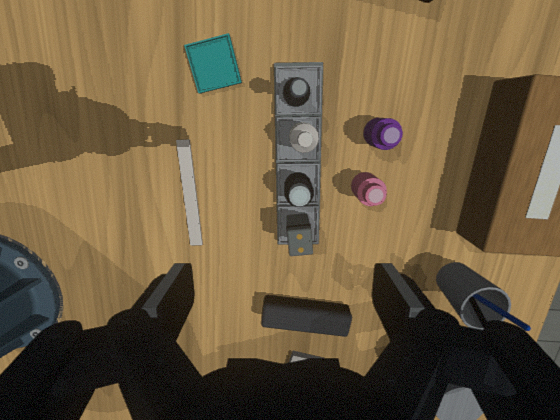

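The real row runs down px column ~298: torch (295,91), bottle (304,137), black eye (299,189), battery (299,235). The purple and pink eyes at (384,131) and (370,191) stand beside it. I start with the torch.

Request:
carry_out(motion=[-0.36,0.08,0.05,0.034,0.004,-0.0265,-1,-0.36,0.08,0.05,0.034,0.004,-0.0265,-1,-0.36,0.08,0.05,0.034,0.004,-0.0265,-1,-0.36,0.08,0.05,0.034,0.004,-0.0265,-1,0,0,0,0,0,0,-1])

```text
time_s: 4.6
eef_pos: [0.5038, 0.356, 0.1578]
eef_rot: [0.52, 0.483, 0.516, -0.479]
wrist_force: [-0.1, -0.9, -0.8]
opening: 1.001
```

```bash
python3 - <<'E'
from h import *
T=campose('wrist'); im=ctrl.camera('wrist')
for t in ['torch_center','bottle_center','strip']:
  for e in ctrl.landmark_of('wrist',t)[:2]:
    P=w(T,e['point']); print(t,round(e['conf'],2),P.round(4),px('wrist',T,P).round())
rows([.4965,.359,.036],0.1,-1)
E
```

```text
torch_center 0.74 [0.4951 0.357  0.0519] [273. 195.]
bottle_center 0.79 [0.5122 0.297  0.0476] [286. 252.]
t 4.8 pos [0.5081 0.3557 0.1657] turn [-1.56 -0.18 -1.14] shift(tool now) [ 0.1295 -0.0139 -0.0037] F [-0.1  0.6  0.1] open 1.0 q [ 0.42  0.3   1.54 -0.    1.28  0.35]
-0.52,-0.06,-0.38,0.0432,-0.0046,-0.0012,-1,
-0.52,-0.06,-0.38,0.0432,-0.0043,-0.0013,-1,
-0.52,-0.06,-0.38,0.0432,-0.004,-0.0014,-1,
```

Request:
carry_out(motion=[-0.8,0,-0.6,0.03,-0.007,-0.001,-1,-0.8,0,-0.6,0.03,-0.006,-0.001,-1,0,0,0,0.03,0,0,-1,0,0,0,0.03,0,0,-1,0,0,0,0.0,0,0,-1])

```text
time_s: 5.3
eef_pos: [0.5075, 0.3555, 0.0575]
eef_rot: [0.526, 0.484, 0.52, -0.468]
wrist_force: [-0.2, -0.9, 0.8]
opening: 0.994
```

```bash
python3 - <<'E'
from h import *
rows([.4955,.3575,.036],0.1,-1)
E
```

```text
t 5.3 pos [0.5075 0.3555 0.0575] turn [-0.35 -0.58 -1.3 ] shift(tool now) [ 0.0213 -0.0123 -0.0029] F [-0.2 -0.9  0.8] open 0.994 q [0.42 0.42 1.62 0.   1.08 0.32]
-0.35,-0.58,-1.3,0.0213,-0.0123,-0.0029,-1,
```

Request:
carry_out(motion=[-0.3,-0.5,-1.3,0.012,-0.012,-0.003,-1,0,0,0,0.008,0,0,-1,0,0,0,0,0,0,-1])

```text
time_s: 5.6
eef_pos: [0.4993, 0.358, 0.0427]
eef_rot: [0.524, 0.478, 0.523, -0.472]
wrist_force: [-0.6, 0.3, -0.3]
opening: 0.997
```

```bash
python3 - <<'E'
from h import *
rows([.4955,.3575,.036],0.1,-1)
E
```

```text
t 5.6 pos [0.4993 0.358  0.0427] turn [-0.16 -0.21 -0.41] shift(tool now) [ 0.0067 -0.0038  0.0001] F [-0.6  0.3 -0.3] open 0.997 q [0.43 0.44 1.62 0.   1.07 0.33]
-0.16,-0.21,-0.41,0.0067,-0.0038,0.0001,-1,
```

Request:
carry_out(motion=[-0.2,-0.2,-0.4,0.006,-0.004,0,-1,0,0,0,0,0,0,1,0,0,0,0,0,0,1,0,0,0,0,0,0,1,0,0,0,0,0,0,1,0,0,0,0,0,0,1,0,0,0,0,0,0,1,0,0,0,0,0,0,1])

```text
time_s: 6.4
eef_pos: [0.4973, 0.3589, 0.0397]
eef_rot: [0.526, 0.476, 0.524, -0.472]
wrist_force: [0.1, -0.9, -0.7]
opening: 0.217
```

```bash
python3 - <<'E'
from h import *
rows([.4955,.3575,.20],0.1,1)
im=ctrl.camera('wrist'); cv2.imwrite('pics/w3.png',im)
E
```

```text
t 6.4 pos [0.4973 0.3589 0.0397] turn [ 0.1  -0.09 -0.29] shift(tool now) [-0.1603 -0.0011  0.0009] F [ 0.1 -0.9 -0.7] open 0.217 q [ 0.43  0.45  1.62 -0.    1.07  0.33]
0.03,-0.02,-0.07,-0.0401,-0.0003,0.0002,1,
0.03,-0.02,-0.07,-0.0401,-0.0003,0.0003,1,
0.03,-0.02,-0.07,-0.0401,-0.0004,0.0003,1,
0.03,-0.02,-0.07,-0.0401,-0.0004,0.0003,1,
```

View pics/w3.png

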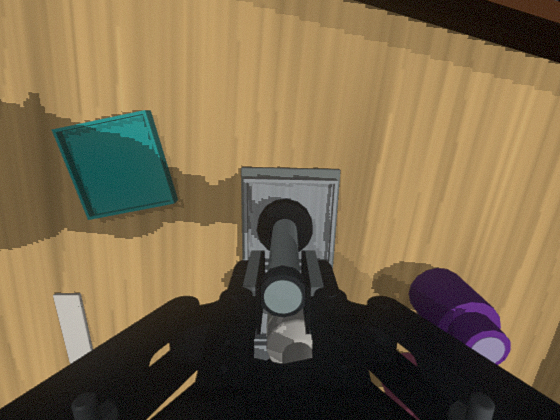

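Request:
carry_out(motion=[0,0,0,0,0,0,1,0,0,0,0,0,0,1,0,0,0,-0.03,0,0,1,0,0,0,-0.045,0,0,1,0,0,0,-0.045,0,0,1,0,0,0,-0.045,0,0,1,0,0,0,0,0,0,1])

```text
time_s: 7.15
eef_pos: [0.4943, 0.3574, 0.2071]
eef_rot: [0.524, 0.473, 0.525, -0.475]
wrist_force: [0.4, -0.2, -0.9]
opening: 0.218
```

```bash
python3 - <<'E'
from h import *
rows([.511,-.324,.21],-0.206,1,n=15)
E
```

```text
t 7.15 pos [0.4943 0.3574 0.2071] turn [17.62  0.08  0.16] shift(tool now) [-0.0021 -0.0524  0.6796] F [ 0.4 -0.2 -0.9] open 0.218 q [ 0.43  0.26  1.51 -0.    1.38  0.33]
1.17,0.01,0.01,-0.0001,-0.0035,0.0453,1,
1.17,0.01,0.01,-0.0001,-0.0026,0.0454,1,
1.17,0.01,0.01,-0.0001,-0.0016,0.0454,1,
1.17,0.01,0.01,-0.0002,-0.0007,0.0454,1,
1.17,0.01,0.01,-0.0002,0.0002,0.0454,1,
1.17,0.01,0.01,-0.0002,0.0012,0.0454,1,
1.17,0.01,0.01,-0.0002,0.0021,0.0454,1,
1.17,0.01,0.01,-0.0002,0.003,0.0453,1,
1.17,0.01,0.01,-0.0002,0.004,0.0453,1,
1.17,0.01,0.01,-0.0002,0.0049,0.0452,1,
1.17,0.01,0.01,-0.0002,0.0058,0.0451,1,
1.17,0.01,0.01,-0.0002,0.0067,0.0449,1,
1.17,0.01,0.01,-0.0002,0.0076,0.0448,1,
1.17,0.01,0.01,-0.0002,0.0086,0.0446,1,
1.17,0.01,0.01,-0.0002,0.0095,0.0444,1,
```

Request:
carry_out(motion=[1.17,0,0,0,-0.0035,0.045,1,1.17,0,0,0,-0.0026,0.045,1,1.17,0,0,0,-0.0016,0.045,1,1.17,0,0,0,-0.0007,0.045,1,1.17,0,0,0,0,0.045,1,1.17,0,0,0,0.001,0.045,1,1.17,0,0,0,0.002,0.045,1,1.17,0,0,0,0.003,0.045,1,1.17,0,0,0,0.004,0.045,1,1.17,0,0,0,0.005,0.045,1])

```text
time_s: 8.15
eef_pos: [0.5021, -0.1027, 0.2025]
eef_rot: [-0.473, -0.524, -0.476, 0.525]
wrist_force: [2.2, -0.2, -0.5]
opening: 0.216
```

Request:
carry_out(motion=[1.17,0,0,0,0.006,0.045,1,1.17,0,0,0,0.007,0.045,1,1.17,0,0,0,0.008,0.045,1,1.17,0,0,0,0.009,0.03,1,1.17,0,0,0,0,0.02,1,0,0,0,0,0,0,1])

```text
time_s: 8.75
eef_pos: [0.5026, -0.3032, 0.1965]
eef_rot: [-0.441, -0.549, -0.447, 0.552]
wrist_force: [0.1, 1.1, -1.7]
opening: 0.221
```

```bash
python3 - <<'E'
from h import *
T=campose('wrist'); im=ctrl.camera('wrist'); cv2.imwrite('pics/w4.png',im)
for e in ctrl.landmark_of('wrist','torch_center')[:2]:
    P=w(T,e['point']); print(round(e['conf'],2),P.round(4))
rows([.511,-.324,.042],-0.206,1)
E
```

```text
0.65 [ 0.501  -0.3023  0.2106]
t 8.85 pos [ 0.5031 -0.3004  0.1965] turn [-0.3  -0.24  0.5 ] shift(tool now) [0.1543 0.0141 0.022 ] F [-0.1 -0.1 -1.2] open 0.217 q [-0.74  0.22  1.58 -0.    1.36 -0.53]
-0.08,-0.06,0.12,0.0386,0.0035,0.0055,1,
-0.08,-0.06,0.12,0.0386,0.0034,0.0055,1,
-0.08,-0.06,0.12,0.0386,0.0033,0.0054,1,
-0.08,-0.06,0.12,0.0386,0.0032,0.0054,1,
```

View pics/w4.png

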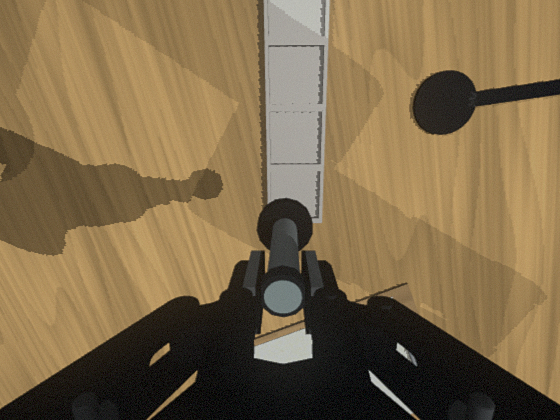

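The torch hangs upright in the jaws, and the rack's right-end pocket is just beyond it at px (295,190). I correct the lateral offset and lower.

Request:
carry_out(motion=[-0.1,-0.1,0.3,0.03,0.007,0.011,1,-0.1,-0.1,0.2,0.03,0.007,0.011,1,0,0,0,0.03,0,0,1,0,0,0,0.02,0,0,1,0,0,0,0,0,0,1])

```text
time_s: 9.35
eef_pos: [0.5148, -0.3179, 0.084]
eef_rot: [0.448, 0.548, 0.448, -0.546]
wrist_force: [-0.1, -0.2, -2.1]
opening: 0.218
```

```bash
python3 - <<'E'
from h import *
T=campose('wrist'); im=ctrl.camera('wrist'); cv2.imwrite('pics/w5.png',im)
for e in ctrl.landmark_of('wrist','torch_center')[:2]:
    P=w(T,e['point']); print(round(e['conf'],2),P.round(4))
rows([.511,-.324,.041],-0.206,1)
E
```

```text
0.62 [ 0.5145 -0.3208  0.095 ]
t 9.45 pos [ 0.5163 -0.3196  0.0871] turn [ 0.41  0.05 -0.39] shift(tool now) [ 0.0461 -0.0047  0.0054] F [ 0.6 -0.1 -1.5] open 0.215 q [-0.75  0.37  1.62  0.    1.14 -0.55]
0.21,0.02,-0.2,0.0231,-0.0023,0.0027,1,
0.21,0.02,-0.2,0.0231,-0.0023,0.0027,1,
```

View pics/w5.png

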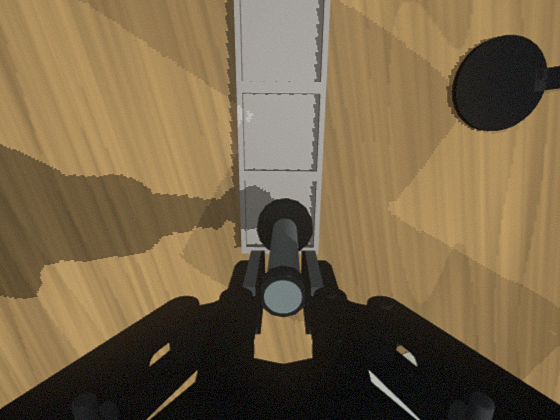

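Request:
carry_out(motion=[0.2,0,-0.4,0.016,-0.005,0.005,1,0,0,0,0.012,0,0,1,0,0,0,0.006,0,0,1,0,0,0,0,0,0,1])

```text
time_s: 9.85
eef_pos: [0.5128, -0.3248, 0.055]
eef_rot: [-0.45, -0.548, -0.445, 0.548]
wrist_force: [-0.7, -0.5, -1.2]
opening: 0.218
```

```bash
python3 - <<'E'
from h import *
rows([.511,-.324,.0405],-0.206,1)
E
```

```text
t 9.85 pos [ 0.5128 -0.3248  0.055 ] turn [ 0.3   0.27 -0.32] shift(tool now) [ 0.0144 -0.002  -0.0005] F [-0.7 -0.5 -1.2] open 0.218 q [-0.76  0.41  1.64 -0.    1.09 -0.56]
0.3,0.27,-0.32,0.0144,-0.002,-0.0005,1,
```

Request:
carry_out(motion=[0.2,0.2,-0.3,0.01,-0.002,0,1,0,0,0,0.004,0,0,1,0,0,0,0,0,0,1])

```text
time_s: 10.15
eef_pos: [0.511, -0.3249, 0.0403]
eef_rot: [-0.447, -0.548, -0.446, 0.549]
wrist_force: [-0.0, -0.8, -0.6]
opening: 0.22
```

```bash
python3 - <<'E'
from h import *
rows([.511,-.324,.0405],-0.206,1)
E
```

```text
t 10.15 pos [ 0.511  -0.3249  0.0403] turn [ 0.06  0.08 -0.04] shift(tool now) [-0.0002 -0.0002 -0.0009] F [-0.  -0.8 -0.6] open 0.22 q [-0.76  0.43  1.64 -0.    1.07 -0.56]
0.06,0.08,-0.04,-0.0002,-0.0002,-0.0009,1,
```

Request:
carry_out(motion=[0,0,0,0,0,0,-1,0,0,0,0,0,0,-1,0,0,0,0,0,0,-1,0,0,0,0,0,0,-1,0,0,0,0,0,0,-1,0,0,0,0,0,0,-1,0,0,0,-0.03,0,0,-1,0,0,0,-0.045,0,0,-1,0,0,0,-0.045,0,0,-1,0,0,0,-0.03,0,0,-1])

```text
time_s: 11.15
eef_pos: [0.5082, -0.3223, 0.1899]
eef_rot: [-0.443, -0.548, -0.45, 0.549]
wrist_force: [0.8, -1.2, -0.2]
opening: 1.003
```

```bash
python3 - <<'E'
from h import *
T=campose('wrist'); im=ctrl.camera('wrist'); cv2.imwrite('pics/w6.png',im)
for e in ctrl.landmark_of('wrist','torch_center')[:2]:
    P=w(T,e['point']); print(round(e['conf'],2),P.round(4))
for d in ctrl.trace('wrist','rack')[:1]: print(rect('wrist',T,d['pixels'],.013))
rows([.505,.299,.19],0.1,-1,n=14)
E
```

```text
0.81 [ 0.5103 -0.3243  0.0521]
((526.2371826171875, -251.25572204589844), (216.98648071289062, 66.22306823730469), 77.9877700805664)
t 11.3 pos [ 0.509  -0.323   0.1898] turn [-17.48  -0.21   0.31] shift(tool now) [ 0.0023 -0.1306 -0.6082] F [-0.8  1.4 -0.4] open 1.001 q [-0.76  0.26  1.54 -0.    1.35 -0.56]
-1.25,-0.02,0.02,0.0002,-0.0093,-0.0434,-1,
-1.25,-0.02,0.02,0.0001,-0.0084,-0.0436,-1,
-1.25,-0.02,0.02,0.0001,-0.0074,-0.0438,-1,
-1.25,-0.02,0.02,0.0001,-0.0065,-0.044,-1,
-1.25,-0.02,0.02,0.0001,-0.0055,-0.0441,-1,
-1.25,-0.02,0.02,0.0001,-0.0045,-0.0442,-1,
-1.25,-0.02,0.02,0.0001,-0.0036,-0.0443,-1,
-1.25,-0.02,0.02,0.0001,-0.0026,-0.0444,-1,
-1.25,-0.02,0.02,0.0001,-0.0017,-0.0444,-1,
-1.25,-0.02,0.02,0,-0.0007,-0.0444,-1,
-1.25,-0.02,0.02,0,0.0003,-0.0444,-1,
-1.25,-0.02,0.02,0,0.0013,-0.0444,-1,
-1.25,-0.02,0.02,0,0.0022,-0.0444,-1,
-1.25,-0.02,0.02,-0,0.0032,-0.0443,-1,
```

View pics/w6.png

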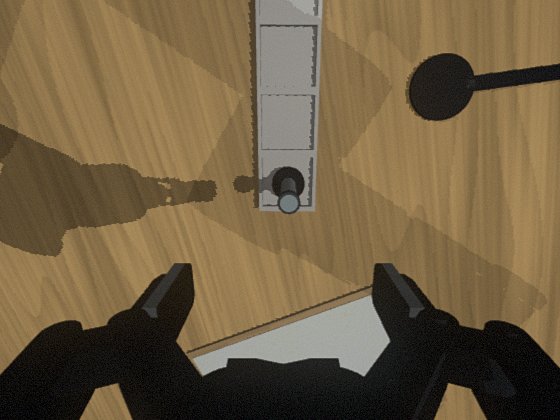

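The torch stands upright and centred in the right-end pocket (px 288,185). Now the bottle.

Request:
carry_out(motion=[-1.25,0,0,0,-0.009,-0.045,-1,-1.25,0,0,0,-0.0085,-0.045,-1,-1.25,0,0,0,-0.0075,-0.045,-1,-1.25,0,0,0,-0.0065,-0.045,-1,-1.25,0,0,0,-0.0055,-0.045,-1,-1.25,0,0,0,-0.0045,-0.045,-1,-1.25,0,0,0,-0.0035,-0.045,-1,-1.25,0,0,0,-0.0025,-0.045,-1,-1.25,0,0,0,-0.0015,-0.045,-1,-1.25,0,0,0,-0.0005,-0.045,-1])

```text
time_s: 12.3
eef_pos: [0.4987, 0.1431, 0.1778]
eef_rot: [0.494, 0.494, 0.511, -0.501]
wrist_force: [0.3, -1.2, 0.2]
opening: 1.004
```

Request:
carry_out(motion=[-1.25,0,0,0,0,-0.045,-1,-1.25,0,0,0,0.001,-0.045,-1,-1.25,0,0,0,0.002,-0.04,-1,-1.25,0,0,0,0.003,-0.025,-1,0,0,0,0,0,0,-1])

```text
time_s: 12.8
eef_pos: [0.4913, 0.3091, 0.1707]
eef_rot: [0.515, 0.466, 0.537, -0.479]
wrist_force: [1.2, -0.2, 0.7]
opening: 1.0
```

```bash
python3 - <<'E'
from h import *
T=campose('wrist'); im=ctrl.camera('wrist'); cv2.imwrite('pics/w7.png',im)
for t in ['bottle_center','model_eye_center']:
  for e in ctrl.landmark_of('wrist',t)[:3]:
    P=w(T,e['point']); print(t,round(e['conf'],2),P.round(4))
rows([.510,.299,.026],0.1,-1)
E
```

```text
bottle_center 0.87 [0.5119 0.2993 0.0445]
model_eye_center 0.75 [0.5116 0.2258 0.0353]
model_eye_center 0.74 [0.615  0.2309 0.0367]
model_eye_center 0.7 [0.6224 0.3126 0.0334]
t 12.95 pos [0.4919 0.3056 0.171 ] turn [ 0.19 -0.54  2.05] shift(tool now) [0.1442 0.0225 0.0098] F [-0.4 -0.3  0.1] open 0.994 q [0.34 0.24 1.6  0.02 1.33 0.23]
0.05,-0.14,0.51,0.0361,0.0056,0.0024,-1,
0.05,-0.14,0.51,0.0361,0.0053,0.0024,-1,
0.05,-0.14,0.51,0.0362,0.005,0.0023,-1,
0.05,-0.14,0.51,0.0362,0.0047,0.0022,-1,
```

Request:
carry_out(motion=[0,-0.5,2,0.02,0.022,0.006,-1,0,0,0,0.03,0,0,-1,0,0,0,0.03,0,0,-1,0,0,0,0.015,0,0,-1,0,0,0,0,0,0,-1])

```text
time_s: 13.45
eef_pos: [0.5166, 0.2938, 0.0724]
eef_rot: [0.523, 0.476, 0.522, -0.476]
wrist_force: [0.3, -0.1, -0.4]
opening: 1.001
```

```bash
python3 - <<'E'
from h import *
rows([.511,.300,.026],0.1,-1)
E
```

```text
t 13.45 pos [0.5166 0.2938 0.0724] turn [-0.41  0.07 -0.1 ] shift(tool now) [ 0.0464 -0.0051 -0.0067] F [ 0.3 -0.1 -0.4] open 1.001 q [ 0.32  0.37  1.66 -0.    1.11  0.23]
-0.21,0.04,-0.05,0.0232,-0.0026,-0.0034,-1,
-0.21,0.04,-0.05,0.0232,-0.0025,-0.0034,-1,
```

Request:
carry_out(motion=[-0.4,0,-0.1,0.016,-0.005,-0.006,-1,0,0,0,0.018,0,0,-1,0,0,0,0.008,0,0,-1,0,0,0,0,0,0,-1])

```text
time_s: 13.85
eef_pos: [0.5123, 0.2975, 0.03]
eef_rot: [0.524, 0.476, 0.523, -0.475]
wrist_force: [-1.1, 0.4, -0.4]
opening: 1.002
```

```bash
python3 - <<'E'
from h import *
rows([.511,.300,.026],0.1,-1)
E
```

```text
t 13.85 pos [0.5123 0.2975 0.03  ] turn [-0.23  0.05 -0.14] shift(tool now) [ 0.004  -0.001  -0.0026] F [-1.1  0.4 -0.4] open 1.002 q [ 0.33  0.42  1.68 -0.    1.03  0.23]
-0.23,0.05,-0.14,0.004,-0.001,-0.0026,-1,
```

Request:
carry_out(motion=[-0.2,0,0,0.005,-0.001,-0.0025,-1,0,0,0,0,0,0,1,0,0,0,0,0,0,1,0,0,0,0,0,0,1,0,0,0,0,0,0,1,0,0,0,0,0,0,1,0,0,0,0,0,0,1,0,0,0,0,0,0,1])

```text
time_s: 14.65
eef_pos: [0.5132, 0.3013, 0.0284]
eef_rot: [0.526, 0.477, 0.523, -0.472]
wrist_force: [-1.0, 0.1, -0.5]
opening: 0.392
```

Request:
carry_out(motion=[0,0,0,0,0,0,1,0,0,0,-0.03,0,0,1,0,0,0,-0.045,0,0,1,0,0,0,-0.045,0,0,1,0,0,0,-0.04,0,0,1,0,0,0,0,0,0,1])

```text
time_s: 15.25
eef_pos: [0.5099, 0.3001, 0.1909]
eef_rot: [0.525, 0.474, 0.524, -0.474]
wrist_force: [1.1, -0.0, -0.4]
opening: 0.393
```

```bash
python3 - <<'E'
from h import *
T=campose('wrist'); im=ctrl.camera('wrist'); cv2.imwrite('pics/w8.png',im)
for e in ctrl.landmark_of('wrist','bottle_center')[:3]:
    P=w(T,e['point']); print(round(e['conf'],2),P.round(4))
rows([.524,-.259,.20],-0.206,1,n=12)
E
```

```text
0.65 [0.5064 0.3004 0.2115]
0.28 [0.4989 0.3585 0.0062]
t 15.35 pos [0.5069 0.299  0.1852] turn [17.52  0.24  0.4 ] shift(tool now) [-0.0128 -0.0387  0.557 ] F [ 0.1 -0.  -1.9] open 0.39 q [ 0.33  0.23  1.58 -0.    1.33  0.23]
1.46,0.02,0.03,-0.0011,-0.0032,0.0464,1,
1.46,0.02,0.03,-0.0011,-0.002,0.0465,1,
1.46,0.02,0.03,-0.0011,-0.0009,0.0465,1,
1.46,0.02,0.03,-0.0011,0.0003,0.0465,1,
1.46,0.02,0.03,-0.0011,0.0015,0.0465,1,
1.46,0.02,0.03,-0.0012,0.0027,0.0464,1,
1.46,0.02,0.03,-0.0012,0.0039,0.0464,1,
1.46,0.02,0.03,-0.0012,0.0051,0.0462,1,
1.46,0.02,0.03,-0.0012,0.0062,0.0461,1,
1.46,0.02,0.03,-0.0012,0.0074,0.0459,1,
1.46,0.02,0.03,-0.0012,0.0086,0.0457,1,
1.46,0.02,0.03,-0.0012,0.0098,0.0455,1,
```

View pics/w8.png

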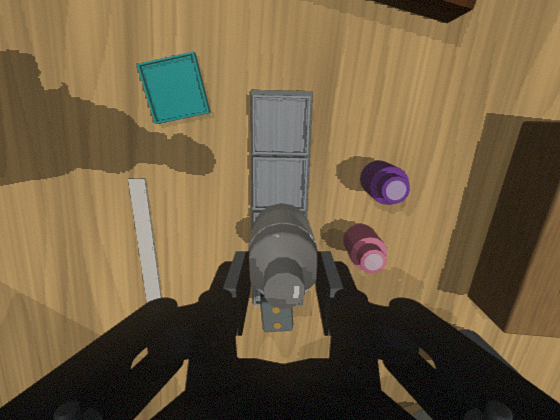

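The bottle is held upright and centred between the pads. The torch and bottle dishes are empty (px 280,125 and 280,185). I carry it over.

Request:
carry_out(motion=[1.46,0,0,-0.001,-0.0032,0.0465,1,1.46,0,0,-0.001,-0.002,0.0465,1,1.46,0,0,-0.001,-0.001,0.0465,1,1.46,0,0,-0.001,0,0.0465,1,1.46,0,0,-0.001,0.0015,0.0465,1,1.46,0,0,-0.001,0.0025,0.0465,1,1.46,0,0,-0.001,0.004,0.0465,1,1.46,0,0,-0.001,0.005,0.0465,1,1.46,0,0,-0.001,0.006,0.0465,1,1.46,0,0,-0.001,0.0075,0.04,1])

```text
time_s: 16.35
eef_pos: [0.5062, -0.17, 0.1723]
eef_rot: [-0.449, -0.526, -0.471, 0.548]
wrist_force: [0.9, 0.5, -0.4]
opening: 0.391
```

Request:
carry_out(motion=[1.46,0,0,-0.001,0.0085,0.035,1,1.46,0,0,-0.001,0.01,0.02,1,0,0,0,0,0,0,1,0,0,0,0,0,0,1])

```text
time_s: 16.75
eef_pos: [0.5095, -0.2328, 0.1633]
eef_rot: [-0.427, -0.538, -0.459, 0.564]
wrist_force: [-0.1, 0.2, -0.3]
opening: 0.39
```

```bash
python3 - <<'E'
from h import *
T=campose('wrist'); im=ctrl.camera('wrist')
for e in ctrl.landmark_of('wrist','bottle_center')[:1]:
    P=w(T,e['point']); print(round(e['conf'],2),P.round(4))
rows([.524,-.259,.12],-0.206,1)
E
```

```text
0.69 [ 0.5116 -0.2352  0.1819]
t 16.85 pos [ 0.5098 -0.232   0.1639] turn [-0.5  -0.02  3.3 ] shift(tool now) [0.0427 0.0222 0.0233] F [-0.2 -0.1  0.1] open 0.393 q [-0.62  0.23  1.63 -0.02  1.33 -0.4 ]
-0.25,-0.01,1.65,0.0213,0.0111,0.0117,1,
-0.25,-0.01,1.65,0.0216,0.0104,0.0117,1,
```

Request:
carry_out(motion=[-0.2,0,1.7,0.015,0.012,0.012,1,-0.2,0,1.6,0.015,0.011,0.012,1,0,0,0,0.025,0,0,1,0,0,0,0.015,0,0,1,0,0,0,0,0,0,1])

```text
time_s: 17.35
eef_pos: [0.5272, -0.2535, 0.0904]
eef_rot: [0.448, 0.548, 0.448, -0.546]
wrist_force: [0.8, 0.1, -0.7]
opening: 0.394
```

```bash
python3 - <<'E'
from h import *
rows([.524,-.259,.03],-0.206,1)
E
```

```text
t 17.35 pos [ 0.5272 -0.2535  0.0904] turn [ 0.49 -0.1  -0.12] shift(tool now) [ 0.0604 -0.0022  0.0061] F [ 0.8  0.1 -0.7] open 0.394 q [-0.65  0.32  1.67  0.    1.14 -0.46]
0.24,-0.05,-0.06,0.0302,-0.0011,0.0031,1,
0.24,-0.05,-0.06,0.0302,-0.001,0.003,1,
```

Request:
carry_out(motion=[0.4,0,0,0.018,-0.002,0.006,1,0,0,0,0.018,0,0,1,0,0,0,0.012,0,0,1,0,0,0,0,0,0,1])

```text
time_s: 17.75
eef_pos: [0.5259, -0.2555, 0.0437]
eef_rot: [0.449, 0.548, 0.447, -0.546]
wrist_force: [-0.3, 0.3, -1.5]
opening: 0.394
```

```bash
python3 - <<'E'
from h import *
rows([.524,-.259,.029],-0.206,1)
E
```

```text
t 17.75 pos [ 0.5259 -0.2555  0.0437] turn [ 0.43 -0.07 -0.24] shift(tool now) [ 0.0147 -0.0012  0.0038] F [-0.3  0.3 -1.5] open 0.394 q [-0.66  0.39  1.7   0.    1.05 -0.46]
0.43,-0.07,-0.24,0.0147,-0.0012,0.0038,1,
```

Request:
carry_out(motion=[0.4,0,-0.2,0.009,-0.001,0.004,1,0,0,0,0.005,0,0,1,0,0,0,0,0,0,1])

```text
time_s: 18.05
eef_pos: [0.5256, -0.2597, 0.031]
eef_rot: [0.447, 0.549, 0.445, -0.548]
wrist_force: [-0.6, -0.3, -0.1]
opening: 0.391
```

```bash
python3 - <<'E'
from h import *
rows([.524,-.259,.029],-0.206,1)
E
```

```text
t 18.05 pos [ 0.5256 -0.2597  0.031 ] turn [ 0.08  0.01 -0.19] shift(tool now) [ 0.002  -0.0017 -0.0003] F [-0.6 -0.3 -0.1] open 0.391 q [-0.66  0.41  1.7   0.    1.03 -0.46]
0.08,0.01,-0.19,0.002,-0.0017,-0.0003,1,
```

Request:
carry_out(motion=[0,0,-0.2,0.0025,-0.0015,0,1,0,0,0,0,0,0,1,0,0,0,0,0,0,1])

```text
time_s: 18.35
eef_pos: [0.5246, -0.2599, 0.0293]
eef_rot: [-0.447, -0.548, -0.446, 0.549]
wrist_force: [0.7, 1.0, -0.4]
opening: 0.391
```

```bash
python3 - <<'E'
from h import *
rows([.524,-.259,.0285],-0.206,1)
E
```

```text
t 18.35 pos [ 0.5246 -0.2599  0.0293] turn [ 0.07  0.05 -0.05] shift(tool now) [ 0.0008 -0.0008 -0.0008] F [ 0.7  1.  -0.4] open 0.391 q [-0.66  0.41  1.7  -0.    1.03 -0.46]
0.07,0.05,-0.05,0.0008,-0.0008,-0.0008,1,
```

Request:
carry_out(motion=[0,0,0,0.0008,0,0,1,0,0,0,0,0,0,-1,0,0,0,0,0,0,-1,0,0,0,0,0,0,-1,0,0,0,0,0,0,-1,0,0,0,0,0,0,-1,0,0,0,-0.03,0,0,-1,0,0,0,-0.045,0,0,-1,0,0,0,-0.045,0,0,-1,0,0,0,-0.035,0,0,-1])

```text
time_s: 19.35
eef_pos: [0.5207, -0.2571, 0.1818]
eef_rot: [-0.442, -0.547, -0.45, 0.55]
wrist_force: [0.6, -0.2, -0.3]
opening: 1.001
```

```bash
python3 - <<'E'
from h import *
T=campose('wrist'); im=ctrl.camera('wrist'); cv2.imwrite('pics/w9.png',im)
for t in ['torch_center','bottle_center']:
  for e in ctrl.landmark_of('wrist',t)[:1]:
    P=w(T,e['point']); print(t,round(e['conf'],2),P.round(4))
rows([.511,.227,.19],0.1,-1,n=11)
E
```

```text
torch_center 0.67 [ 0.5106 -0.3252  0.052 ]
bottle_center 0.73 [ 0.5233 -0.2625  0.0451]
t 19.5 pos [ 0.5222 -0.2582  0.1827] turn [-17.48  -0.22   0.36] shift(tool now) [-0.0051 -0.1098 -0.4727] F [-0.3  0.3 -1.5] open 1.002 q [-0.66  0.22  1.6  -0.    1.33 -0.46]
-1.59,-0.02,0.03,-0.0005,-0.01,-0.043,-1,
-1.59,-0.02,0.03,-0.0005,-0.0088,-0.0432,-1,
-1.59,-0.02,0.03,-0.0005,-0.0076,-0.0435,-1,
-1.59,-0.02,0.03,-0.0005,-0.0064,-0.0437,-1,
-1.59,-0.02,0.03,-0.0005,-0.0052,-0.0438,-1,
-1.59,-0.02,0.03,-0.0006,-0.0039,-0.0439,-1,
-1.59,-0.02,0.03,-0.0006,-0.0027,-0.044,-1,
-1.59,-0.02,0.03,-0.0006,-0.0015,-0.0441,-1,
-1.59,-0.02,0.03,-0.0006,-0.0003,-0.0441,-1,
-1.59,-0.02,0.03,-0.0006,0.0009,-0.0441,-1,
-1.59,-0.02,0.03,-0.0006,0.0022,-0.0441,-1,
```

View pics/w9.png

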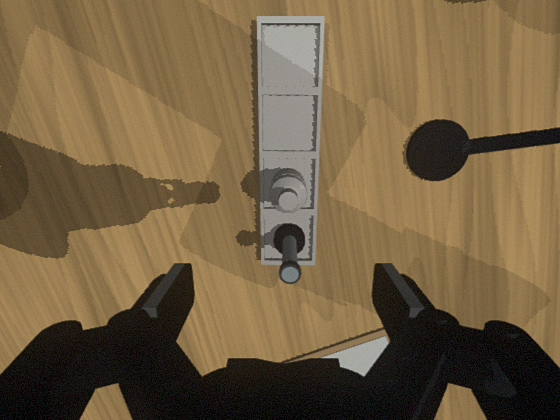

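The bottle and torch both stand upright in their pockets (px 288,190 and 289,240). Now the black model eye.

Request:
carry_out(motion=[-1.6,0,0,-0.001,-0.01,-0.0445,-1,-1.6,0,0,-0.001,-0.009,-0.0445,-1,-1.6,0,0,-0.001,-0.0075,-0.0445,-1,-1.6,0,0,-0.001,-0.0065,-0.0445,-1,-1.6,0,0,-0.001,-0.005,-0.0445,-1,-1.6,0,0,-0.001,-0.004,-0.0445,-1,-1.6,0,0,-0.001,-0.0025,-0.0445,-1,-1.6,0,0,-0.001,-0.0015,-0.0445,-1,-1.6,0,0,-0.001,0,-0.0445,-1,-1.6,0,0,-0.001,0.001,-0.035,-1])

```text
time_s: 20.5
eef_pos: [0.503, 0.193, 0.1794]
eef_rot: [0.509, 0.476, 0.527, -0.486]
wrist_force: [0.4, 0.2, -0.3]
opening: 0.998
```

Request:
carry_out(motion=[-1.4,0,0,0,0.002,-0.03,-1,0,0,0,0,0,0,-1,0,0,0,0,0,0,-1])

```text
time_s: 20.8
eef_pos: [0.4984, 0.2284, 0.1744]
eef_rot: [0.515, 0.466, 0.537, -0.479]
wrist_force: [-0.5, 0.1, -0.6]
opening: 0.997
```

```bash
python3 - <<'E'
from h import *
T=campose('wrist'); im=ctrl.camera('wrist')
for t in ['battery_center','model_eye_center']:
  for e in ctrl.landmark_of('wrist',t)[:3]:
    P=w(T,e['point']); print(t,round(e['conf'],2),P.round(4))
rows([.5115,.227,.026],0.1,-1)
E
```

```text
battery_center 0.89 [0.5214 0.1587 0.0443]
model_eye_center 0.91 [0.5077 0.226  0.0381]
model_eye_center 0.68 [0.6243 0.3127 0.0348]
model_eye_center 0.57 [0.6121 0.2314 0.0374]
t 20.95 pos [0.4992 0.2273 0.1752] turn [ 0.26 -0.6   1.97] shift(tool now) [0.1487 0.0173 0.0031] F [0.3 0.7 0.5] open 1.0 q [0.2  0.17 1.68 0.01 1.33 0.09]
0.06,-0.15,0.49,0.0372,0.0043,0.0008,-1,
0.06,-0.15,0.49,0.0372,0.004,0.0007,-1,
0.06,-0.15,0.49,0.0372,0.0037,0.0006,-1,
0.06,-0.15,0.49,0.0373,0.0034,0.0005,-1,
```

Request:
carry_out(motion=[0.2,-0.6,2,0.02,0.013,0,-1,0,0,0,0.03,0,0,-1,0,0,0,0.03,0,0,-1,0,0,0,0.02,0,0,-1,0,0,0,0,0,0,-1])

```text
time_s: 21.45
eef_pos: [0.5154, 0.2223, 0.0733]
eef_rot: [0.524, 0.478, 0.52, -0.475]
wrist_force: [-0.3, 0.0, -1.3]
opening: 1.001
```

```bash
python3 - <<'E'
from h import *
rows([.5105,.2265,.020],0.1,-1)
E
```

```text
t 21.45 pos [0.5154 0.2223 0.0733] turn [-0.55  0.06 -0.37] shift(tool now) [ 0.0533 -0.0049 -0.0047] F [-0.3  0.  -1.3] open 1.001 q [ 0.2   0.3   1.75 -0.    1.09  0.11]
-0.28,0.03,-0.18,0.0266,-0.0024,-0.0024,-1,
-0.28,0.03,-0.18,0.0266,-0.0023,-0.0024,-1,
```

Request:
carry_out(motion=[-0.5,0,-0.4,0.018,-0.005,-0.0045,-1,0,0,0,0.02,0,0,-1,0,0,0,0.012,0,0,-1,0,0,0,0,0,0,-1])

```text
time_s: 21.85
eef_pos: [0.5121, 0.2249, 0.023]
eef_rot: [0.524, 0.476, 0.523, -0.475]
wrist_force: [-0.2, -0.1, 0.2]
opening: 0.999
```

```bash
python3 - <<'E'
from h import *
rows([.5105,.2265,.020],0.1,-1)
E
```

```text
t 21.85 pos [0.5121 0.2249 0.023 ] turn [-0.22  0.04 -0.15] shift(tool now) [ 0.003  -0.0014 -0.0018] F [-0.2 -0.1  0.2] open 0.999 q [ 0.2   0.37  1.77 -0.    0.99  0.11]
-0.22,0.04,-0.15,0.003,-0.0014,-0.0018,-1,
```

Request:
carry_out(motion=[-0.2,0,-0.1,0.003,-0.0015,-0.002,-1,0,0,0,0,0,0,1,0,0,0,0,0,0,1,0,0,0,0,0,0,1,0,0,0,0,0,0,1,0,0,0,0,0,0,1,0,0,0,0,0,0,1,0,0,0,0,0,0,1,0,0,0,0,0,0,1])

```text
time_s: 22.75
eef_pos: [0.513, 0.2278, 0.0239]
eef_rot: [0.526, 0.476, 0.523, -0.472]
wrist_force: [0.1, -0.6, -2.1]
opening: 0.387
```

Request:
carry_out(motion=[0,0,0,-0.03,0,0,1,0,0,0,-0.045,0,0,1,0,0,0,-0.045,0,0,1,0,0,0,-0.045,0,0,1,0,0,0,-0.01,0,0,1,0,0,0,0,0,0,1])

```text
time_s: 23.35
eef_pos: [0.5088, 0.2268, 0.2011]
eef_rot: [0.524, 0.473, 0.525, -0.475]
wrist_force: [-0.5, 0.1, -3.2]
opening: 0.385
```

```bash
python3 - <<'E'
from h import *
T=campose('wrist'); im=ctrl.camera('wrist'); cv2.imwrite('pics/w10.png',im)
for e in ctrl.landmark_of('wrist','model_eye_center')[:3]:
    P=w(T,e['point']); print(round(e['conf'],2),P.round(4))
rows([.538,-.195,.20],-0.206,1,n=10)
E
```

```text
0.82 [0.6204 0.3155 0.0306]
0.74 [0.6138 0.2311 0.0399]
t 23.45 pos [0.5079 0.2266 0.199 ] turn [17.54  0.12  0.31] shift(tool now) [-4.000e-04 -1.220e-02  4.225e-01] F [-0.3  0.5 -2.1] open 0.383 q [ 0.21  0.15  1.65 -0.    1.35  0.11]
1.75,0.01,0.03,-0,-0.0012,0.0423,1,
1.75,0.01,0.03,-0.0001,0.0001,0.0423,1,
1.75,0.01,0.03,-0.0001,0.0014,0.0422,1,
1.75,0.01,0.03,-0.0001,0.0027,0.0422,1,
1.75,0.01,0.03,-0.0001,0.0039,0.0421,1,
1.75,0.01,0.03,-0.0001,0.0052,0.0419,1,
1.75,0.01,0.03,-0.0001,0.0065,0.0418,1,
1.75,0.01,0.03,-0.0001,0.0078,0.0415,1,
1.75,0.01,0.03,-0.0001,0.0091,0.0413,1,
1.75,0.01,0.03,-0.0001,0.0103,0.041,1,
```

View pics/w10.png

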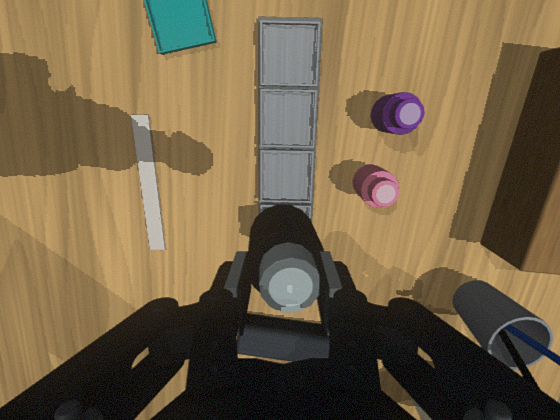

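The black eye is held upright between the pads (px 288,275), and three dishes are empty. The opening of 0.385 is smaller than a 42 mm body suggests, so I'll lower gently and watch the force.

Request:
carry_out(motion=[1.75,0,0,-0.001,-0.001,0.043,1,1.75,0,0,-0.001,0,0.043,1,1.75,0,0,-0.001,0.0015,0.043,1,1.75,0,0,-0.001,0.003,0.043,1,1.75,0,0,-0.001,0.0045,0.043,1,1.75,0,0,-0.001,0.006,0.043,1,1.75,0,0,-0.001,0.007,0.043,1,1.75,0,0,-0.001,0.0085,0.04,1,1.75,0,0,-0.001,0.0095,0.03,1,1.75,0,0,-0.001,0.0105,0.02,1])

```text
time_s: 24.45
eef_pos: [0.5321, -0.1762, 0.1793]
eef_rot: [-0.431, -0.539, -0.458, 0.56]
wrist_force: [-0.2, -0.4, -2.8]
opening: 0.386
```

Request:
carry_out(motion=[0,0,0,0,0,0,1,0,0,0,0,0,0,1])

```text
time_s: 24.65
eef_pos: [0.5296, -0.1783, 0.1736]
eef_rot: [-0.427, -0.539, -0.459, 0.563]
wrist_force: [0.3, 0.0, -2.5]
opening: 0.386
```

```bash
python3 - <<'E'
from h import *
im=ctrl.camera('scene'); T=campose('scene'); cv2.imwrite('pics/s11.png',im)
for e in ctrl.landmark_of('scene','model_eye_center')[:3]:
    P=w(T,e['point']); print(round(e['conf'],2),P.round(4))
rows([.538,-.195,.10],-0.206,1)
cv2.imwrite('pics/s11c.png',cv2.resize(im[100:300,120:320],(800,600),interpolation=cv2.INTER_CUBIC)[:, :])
E
```

```text
0.91 [0.6148 0.2345 0.031 ]
0.83 [0.6245 0.314  0.0325]
0.58 [ 0.5345 -0.1789  0.1858]
t 24.75 pos [ 0.5298 -0.1776  0.1742] turn [-0.46 -0.13  3.23] shift(tool now) [0.0734 0.0159 0.0154] F [ 0.7 -0.1 -2.5] open 0.383 q [-0.53  0.22  1.63 -0.02  1.35 -0.31]
-0.23,-0.06,1.62,0.0367,0.0079,0.0077,1,
-0.23,-0.06,1.62,0.0369,0.0069,0.0077,1,
```

View pics/s11c.png

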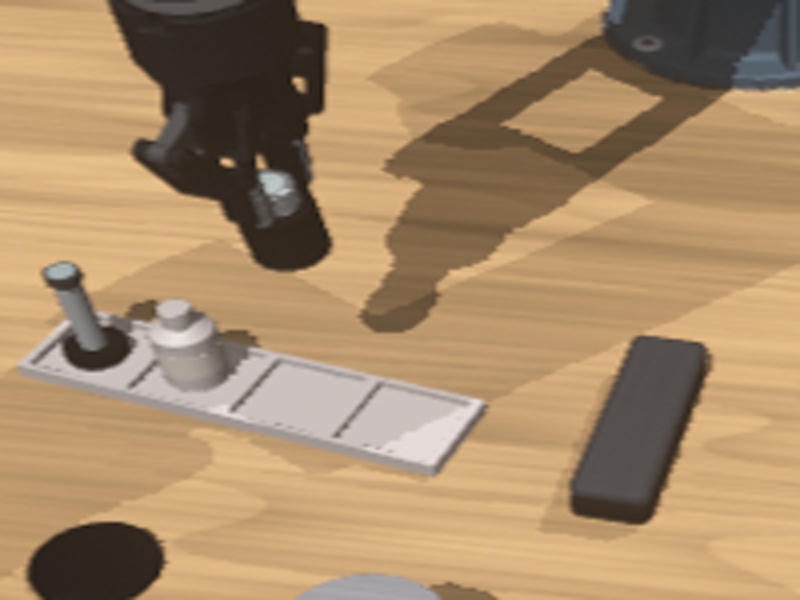

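The pads hold the eye by its metal barrel, and it hangs upright. That's a firm hold, so I place it.

Request:
carry_out(motion=[-0.2,0,1.7,0.015,0.008,0.008,1,-0.2,0,1.6,0.015,0.007,0.008,1,0,0,0,0.025,0,0,1,0,0,0,0.025,0,0,1,0,0,0,0,0,0,1])

```text
time_s: 25.25
eef_pos: [0.5404, -0.1898, 0.0906]
eef_rot: [0.448, 0.548, 0.448, -0.545]
wrist_force: [-0.1, 0.7, -2.5]
opening: 0.384
```

```bash
python3 - <<'E'
from h import *
rows([.538,-.195,.0245],-0.206,1)
E
```

```text
t 25.25 pos [ 0.5404 -0.1898  0.0906] turn [ 0.49 -0.2  -0.17] shift(tool now) [ 0.0661 -0.0015  0.0058] F [-0.1  0.7 -2.5] open 0.384 q [-0.55  0.3   1.71  0.    1.13 -0.35]
0.24,-0.1,-0.08,0.0331,-0.0007,0.0029,1,
0.24,-0.1,-0.08,0.0331,-0.0007,0.0029,1,
```

Request:
carry_out(motion=[0.4,-0.2,-0.2,0.02,-0.0015,0.006,1,0,0,0,0.02,0,0,1,0,0,0,0.014,0,0,1,0,0,0,0,0,0,1])

```text
time_s: 25.65
eef_pos: [0.5398, -0.1926, 0.0386]
eef_rot: [0.449, 0.547, 0.447, -0.547]
wrist_force: [-0.4, 0.2, -2.9]
opening: 0.387
```

```bash
python3 - <<'E'
from h import *
rows([.538,-.195,.0245],-0.206,1)
E
```

```text
t 25.65 pos [ 0.5398 -0.1926  0.0386] turn [ 0.41  0.04 -0.13] shift(tool now) [ 0.0141 -0.0013  0.0027] F [-0.4  0.2 -2.9] open 0.387 q [-0.55  0.38  1.73  0.    1.03 -0.35]
0.41,0.04,-0.13,0.0141,-0.0013,0.0027,1,
```

Request:
carry_out(motion=[0.4,0,-0.1,0.009,-0.0015,0.003,1,0,0,0,0.004,0,0,1,0,0,0,0,0,0,1,0,0,0,0,0,0,1])

```text
time_s: 26.05
eef_pos: [0.5398, -0.1959, 0.0279]
eef_rot: [0.448, 0.549, 0.444, -0.548]
wrist_force: [-0.5, 0.9, -2.5]
opening: 0.385
```

```bash
python3 - <<'E'
from h import *
rows([.538,-.195,.0245],-0.206,1)
E
```

```text
t 26.05 pos [ 0.5398 -0.1959  0.0279] turn [ 0.05  0.12 -0.26] shift(tool now) [ 0.0034 -0.002  -0.0005] F [-0.5  0.9 -2.5] open 0.385 q [-0.55  0.39  1.73 -0.    1.01 -0.35]
0.05,0.12,-0.26,0.0034,-0.002,-0.0005,1,
```

Request:
carry_out(motion=[0,0,-0.2,0.004,-0.002,0,1,0,0,0,0,0,0,1,0,0,0,0,0,0,1])

```text
time_s: 26.35
eef_pos: [0.5385, -0.1961, 0.0247]
eef_rot: [-0.447, -0.548, -0.445, 0.549]
wrist_force: [-0.0, -0.3, -2.8]
opening: 0.387
```

```bash
python3 - <<'E'
from h import *
rows([.538,-.195,.0245],-0.206,1)
E
```

```text
t 26.35 pos [ 0.5385 -0.1961  0.0247] turn [ 0.04  0.16 -0.15] shift(tool now) [ 0.0002 -0.0007 -0.0009] F [-0.  -0.3 -2.8] open 0.387 q [-0.56  0.4   1.73 -0.    1.01 -0.35]
0.04,0.16,-0.15,0.0002,-0.0007,-0.0009,1,
```

Request:
carry_out(motion=[0,0,-0.1,0.0015,-0.0005,0,1,0,0,0,0,0,0,1,0,0,0,0,0,0,1])

```text
time_s: 26.65
eef_pos: [0.5385, -0.1963, 0.0239]
eef_rot: [-0.447, -0.548, -0.445, 0.549]
wrist_force: [-0.7, -0.3, -1.0]
opening: 0.383
```

Request:
carry_out(motion=[0,0,0,0,0,0,-1,0,0,0,0,0,0,-1,0,0,0,0,0,0,-1,0,0,0,0,0,0,-1,0,0,0,0,0,0,-1,0,0,0,-0.03,0,0,-1,0,0,0,-0.045,0,0,-1,0,0,0,-0.045,0,0,-1,0,0,0,-0.035,0,0,-1,0,0,0,0,0,0,-1])

```text
time_s: 27.65
eef_pos: [0.5375, -0.1953, 0.1833]
eef_rot: [-0.446, -0.548, -0.446, 0.549]
wrist_force: [1.4, -0.4, -0.2]
opening: 1.0
```

```bash
python3 - <<'E'
from h import *
T=campose('wrist'); im=ctrl.camera('wrist'); cv2.imwrite('pics/w12.png',im)
for t in ['torch_center','bottle_center','model_eye_center']:
  for e in ctrl.landmark_of('wrist',t)[:1]:
    P=w(T,e['point']); print(t,round(e['conf'],2),P.round(4))
rows([.519,.160,.19],0.1,-1,n=9)
E
```

```text
torch_center 0.72 [ 0.5089 -0.325   0.0562]
bottle_center 0.86 [ 0.5252 -0.2587  0.0433]
model_eye_center 0.91 [ 0.5357 -0.1969  0.0379]
t 27.85 pos [ 0.5335 -0.193   0.1757] turn [-17.52  -0.24   0.71] shift(tool now) [-0.0124 -0.0865 -0.3426] F [ 0.5 -0.1 -0.5] open 1.0 q [-0.55  0.2   1.64 -0.    1.31 -0.35]
-1.95,-0.03,0.08,-0.0014,-0.0096,-0.0381,-1,
-1.95,-0.03,0.08,-0.0014,-0.0083,-0.0384,-1,
-1.95,-0.03,0.08,-0.0014,-0.007,-0.0386,-1,
-1.95,-0.03,0.08,-0.0015,-0.0057,-0.0388,-1,
-1.95,-0.03,0.08,-0.0015,-0.0044,-0.039,-1,
-1.95,-0.03,0.08,-0.0015,-0.003,-0.0391,-1,
-1.95,-0.03,0.08,-0.0015,-0.0017,-0.0392,-1,
-1.95,-0.03,0.08,-0.0016,-0.0004,-0.0393,-1,
-1.95,-0.03,0.08,-0.0016,0.001,-0.0392,-1,
```

View pics/w12.png

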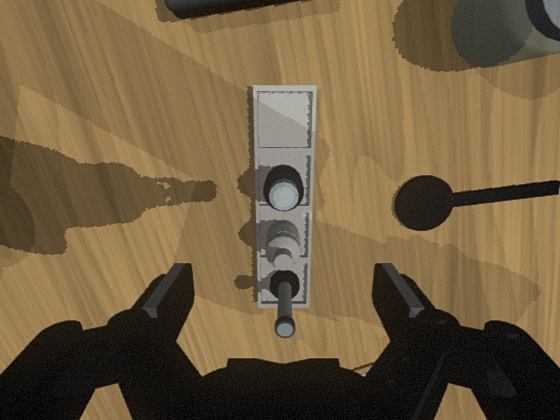

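The eye, bottle and torch all stand in place (px 283,190; 283,240; 285,285). Last is the battery.

Request:
carry_out(motion=[-1.95,0,0,-0.002,-0.0095,-0.039,-1,-1.95,0,0,-0.002,-0.0085,-0.039,-1,-1.95,0,0,-0.002,-0.007,-0.039,-1,-1.95,0,0,-0.002,-0.0055,-0.039,-1,-1.95,0,0,-0.002,-0.0045,-0.039,-1,-1.95,0,0,-0.002,-0.003,-0.039,-1,-1.95,0,0,-0.002,-0.002,-0.037,-1,-1.95,0,0.5,-0.002,0,-0.03,-1,-1.9,0,0.5,-0.002,0.001,-0.02,-1,0,0,0.5,0,0,0,-1])

```text
time_s: 28.85
eef_pos: [0.5071, 0.1438, 0.1753]
eef_rot: [0.517, 0.471, 0.535, -0.474]
wrist_force: [-0.1, -0.1, 0.3]
opening: 1.001
```

```bash
python3 - <<'E'
from h import *
T=campose('wrist'); im=ctrl.camera('wrist'); cv2.imwrite('pics/w13.png',im[120:400,180:400].repeat(2,0).repeat(2,1))
for e in ctrl.landmark_of('wrist','battery_center')[:3]:
    P=w(T,e['point']); print(round(e['conf'],2),P.round(4),px('wrist',T,P))
for d in ctrl.trace('wrist','battery_center')[:1]:
    print(d['pixels'].sum(), rect('wrist',T,d['pixels'],.077))
rows([.5185,.1595,.10],0.1,-1)
E
```

```text
1879 ((515.4825439453125, 165.32064819335938), (33.708797454833984, 46.3226203918457), 9.783007621765137)
t 29.0 pos [0.5076 0.141  0.1756] turn [ 0.17 -0.87  1.16] shift(tool now) [ 0.0756  0.0143 -0.0161] F [ 0.2 -0.1  0.6] open 1.001 q [ 0.04  0.11  1.74  0.01  1.31 -0.07]
0.08,-0.43,0.58,0.0378,0.0071,-0.0081,-1,
0.08,-0.43,0.58,0.0378,0.0067,-0.0084,-1,
```

View pics/w13.png

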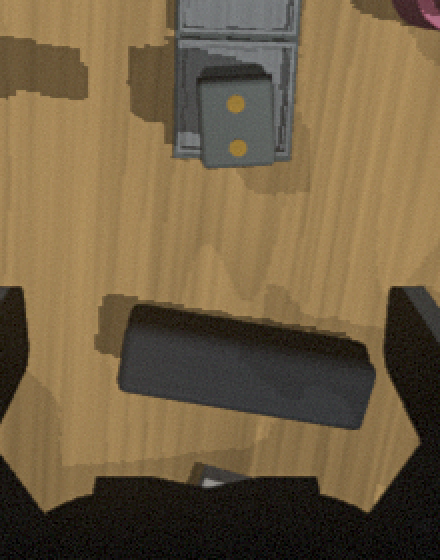

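The battery's top face is at crop px (200,82), (270,75), (275,163), (205,168), turned slightly. I unproject it for centre and yaw.

```bash
python3 - <<'E'
from h import *
T=campose('wrist')
c=np.array([(200,82),(270,75),(275,163),(205,168)])/2+[180,120]
P=unproj('wrist',T,c,.077)[:,:2]; print(P.round(4).tolist(),P.mean(0).round(4))
x=(P[1]-P[0]+P[2]-P[3])/2;y=(P[0]-P[3]+P[1]-P[2])/2;print(np.linalg.norm(x),np.linalg.norm(y),np.arctan2(x[1],x[0]),np.arctan2(-y[0],y[1]))
rows([*P.mean(0),.10],0.1,-1)
E
```

```text
[[0.4989, 0.1759], [0.5292, 0.1822], [0.5367, 0.1427], [0.5051, 0.1369]] [0.5175 0.1594]
0.03154088704183046 0.03981557804233798 0.193631364560787 0.1741924757269763
t 29.0 pos [0.5076 0.141  0.1756] turn [ 0.17 -0.87  1.16] shift(tool now) [ 0.0756  0.0132 -0.0161] F [ 0.2 -0.1  0.6] open 1.001 q [ 0.04  0.11  1.74  0.01  1.31 -0.07]
0.08,-0.43,0.58,0.0378,0.0066,-0.0081,-1,
0.08,-0.43,0.58,0.0378,0.0062,-0.0084,-1,
```

Request:
carry_out(motion=[-2.2,-0.4,0.6,0.015,0.007,-0.009,-1,-2.2,-0.4,0.6,0.015,0.006,-0.009,-1,0,0,0,0.03,0,0,-1,0,0,0,0.02,0,0,-1,0,0,0,0,0,0,-1])

```text
time_s: 29.5
eef_pos: [0.52, 0.154, 0.092]
eef_rot: [0.541, 0.456, 0.54, -0.455]
wrist_force: [-0.7, -0.5, -0.3]
opening: 0.999
```

```bash
python3 - <<'E'
from h import *
rows([.518,.1595,.024],0.18,-1)
E
```

```text
t 29.5 pos [0.52  0.154 0.092] turn [-0.51  0.04 -0.07] shift(tool now) [ 0.068  -0.0011 -0.0058] F [-0.7 -0.5 -0.3] open 0.999 q [ 0.07  0.24  1.78 -0.    1.12 -0.1 ]
-0.25,0.02,-0.03,0.034,-0.0005,-0.0029,-1,
-0.25,0.02,-0.03,0.034,-0.0005,-0.0029,-1,
```

Request:
carry_out(motion=[-0.5,0,0,0.02,-0.001,-0.006,-1,0,0,0,0.025,0,0,-1,0,0,0,0.016,0,0,-1,0,0,0,0,0,0,-1])

```text
time_s: 29.9
eef_pos: [0.5211, 0.1552, 0.0319]
eef_rot: [0.542, 0.456, 0.54, -0.455]
wrist_force: [-0.3, 0.3, 0.9]
opening: 0.998
```

```bash
python3 - <<'E'
from h import *
rows([.518,.1595,.024],0.18,-1)
E
```

```text
t 29.9 pos [0.5211 0.1552 0.0319] turn [-0.43  0.11 -0.19] shift(tool now) [ 0.0079 -0.0023 -0.0048] F [-0.3  0.3  0.9] open 0.998 q [ 0.07  0.33  1.81 -0.    1.   -0.1 ]
-0.43,0.11,-0.19,0.0079,-0.0023,-0.0048,-1,
```

Request:
carry_out(motion=[-0.4,0.1,-0.2,0.007,-0.0025,-0.005,-1,0,0,0,0,0,0,1,0,0,0,0,0,0,1,0,0,0,0,0,0,1,0,0,0,0,0,0,1,0,0,0,0,0,0,1,0,0,0,0,0,0,1,0,0,0,0,0,0,1,0,0,0,0,0,0,1])

```text
time_s: 30.8
eef_pos: [0.5209, 0.159, 0.0292]
eef_rot: [0.544, 0.455, 0.541, -0.452]
wrist_force: [0.7, -0.4, -1.3]
opening: 0.383
```

```bash
python3 - <<'E'
from h import *
plan([.518,.1595,.024],0.18,-1)
E
```

```text
t 30.8 pos [0.5209 0.159  0.0292] turn [-0.12  0.05 -0.3 ] shift(tool now) [ 0.0052 -0.0028 -0.001 ] F [ 0.7 -0.4 -1.3] open 0.383 q [ 0.08  0.33  1.81 -0.    0.99 -0.1 ]
```

Request:
carry_out(motion=[0,0,0,-0.03,0,0,1,0,0,0,-0.045,0,0,1,0,0,0,-0.045,0,0,1,0,0,0,-0.045,0,0,1,0,0,0,-0.01,0,0,1,0,0,0,0,0,0,1])

```text
time_s: 31.4
eef_pos: [0.5174, 0.1587, 0.2075]
eef_rot: [0.542, 0.453, 0.543, -0.454]
wrist_force: [-0.1, 0.5, -1.8]
opening: 0.381
```

```bash
python3 - <<'E'
from h import *
T=campose('wrist'); im=ctrl.camera('wrist'); cv2.imwrite('pics/w14.png',im)
for e in ctrl.landmark_of('wrist','battery_center')[:1]:
    P=w(T,e['point']); print(round(e['conf'],2),P.round(4))
rows([.551,-.130,.20],-0.206,1,n=8)
E
```

```text
t 31.5 pos [0.5164 0.1586 0.2053] turn [21.98  0.05  0.3 ] shift(tool now) [ 0.0053 -0.017   0.2902] F [ 0.2  0.1 -1.7] open 0.386 q [ 0.08  0.11  1.69 -0.    1.35 -0.1 ]
2.75,0.01,0.04,0.0007,-0.0021,0.0363,1,
2.75,0.01,0.04,0.0007,-0.0004,0.0363,1,
2.75,0.01,0.04,0.0007,0.0014,0.0363,1,
2.75,0.01,0.04,0.0007,0.0031,0.0362,1,
2.75,0.01,0.04,0.0007,0.0048,0.036,1,
2.75,0.01,0.04,0.0007,0.0066,0.0357,1,
2.75,0.01,0.04,0.0007,0.0083,0.0354,1,
2.75,0.01,0.04,0.0007,0.0099,0.0349,1,
```

View pics/w14.png

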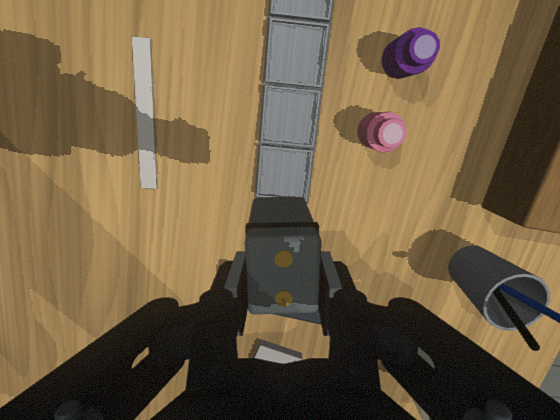

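The battery is held square and upright. I carry it to the left-end pocket.

Request:
carry_out(motion=[2.75,0,0,0,-0.002,0.037,1,2.75,0,0,0,0,0.037,1,2.75,0,0,0,0.002,0.037,1,2.75,0,0,0,0.0035,0.037,1,2.75,0,0,0,0.0055,0.037,1,2.75,0,0.3,0,0.007,0.037,1,2.75,0,0.5,0,0.009,0.03,1,2.75,0,0.8,0,0.01,0.02,1,0,0,0.8,0,0,0.01,1,0,0,0,0,0,0,1])

```text
time_s: 32.5
eef_pos: [0.5407, -0.1309, 0.1759]
eef_rot: [-0.44, -0.551, -0.445, 0.552]
wrist_force: [-0.1, 0.6, -1.8]
opening: 0.383
```

```bash
python3 - <<'E'
from h import *
rows([.551,-.130,.10],-0.206,1)
E
```

```text
t 32.5 pos [ 0.5407 -0.1309  0.1759] turn [-0.69 -0.21  0.31] shift(tool now) [ 0.0758  0.0103 -0.0028] F [-0.1  0.6 -1.8] open 0.383 q [-0.45  0.17  1.68  0.    1.3  -0.24]
-0.34,-0.11,0.15,0.0379,0.0051,-0.0014,1,
-0.34,-0.11,0.15,0.0379,0.005,-0.0015,1,
```

Request:
carry_out(motion=[-0.3,-0.1,0.2,0.025,0.006,-0.001,1,-0.3,-0.1,0.1,0.025,0.004,-0.001,1,0,0,0,0.025,0,0,1,0,0,0,0.015,0,0,1,0,0,0,0,0,0,1])

```text
time_s: 33.0
eef_pos: [0.5468, -0.1235, 0.0785]
eef_rot: [-0.445, -0.546, -0.451, 0.548]
wrist_force: [-0.0, 1.3, -1.4]
opening: 0.384
```

```bash
python3 - <<'E'
from h import *
rows([.551,-.130,.03],-0.206,1)
E
```

```text
t 33.0 pos [ 0.5468 -0.1235  0.0785] turn [ 0.41 -0.24  0.48] shift(tool now) [0.0485 0.0058 0.0058] F [-0.   1.3 -1.4] open 0.384 q [-0.44  0.3   1.74  0.    1.12 -0.24]
0.21,-0.12,0.24,0.0242,0.0029,0.0029,1,
0.21,-0.12,0.24,0.0243,0.0028,0.0028,1,
```

Request:
carry_out(motion=[0.4,-0.2,0.5,0.013,0.006,0.006,1,0,0,0,0.015,0,0,1,0,0,0,0.006,0,0,1,0,0,0,0,0,0,1])

```text
time_s: 33.4
eef_pos: [0.5508, -0.1266, 0.0434]
eef_rot: [0.447, 0.548, 0.448, -0.547]
wrist_force: [0.5, 0.3, -2.1]
opening: 0.386
```

```bash
python3 - <<'E'
from h import *
rows([.551,-.130,.0295],-0.206,1)
E
```

```text
t 33.4 pos [ 0.5508 -0.1266  0.0434] turn [ 0.32 -0.12  0.1 ] shift(tool now) [0.0139 0.0009 0.0033] F [ 0.5  0.3 -2.1] open 0.386 q [-0.44  0.36  1.74  0.    1.04 -0.24]
0.32,-0.12,0.1,0.0139,0.0009,0.0033,1,
```

Request:
carry_out(motion=[0.3,-0.1,0.1,0.009,0.001,0.0035,1,0,0,0,0.003,0,0,1,0,0,0,0,0,0,1,0,0,0,0,0,0,1])

```text
time_s: 33.8
eef_pos: [0.552, -0.1305, 0.0319]
eef_rot: [0.447, 0.549, 0.446, -0.548]
wrist_force: [-0.5, -0.1, -1.6]
opening: 0.386
```

```bash
python3 - <<'E'
from h import *
rows([.551,-.130,.0293],-0.206,1)
E
```

```text
t 33.8 pos [ 0.552  -0.1305  0.0319] turn [ 0.03  0.01 -0.11] shift(tool now) [ 0.0026 -0.001  -0.0002] F [-0.5 -0.1 -1.6] open 0.386 q [-0.44  0.37  1.75  0.    1.02 -0.24]
0.03,0.01,-0.11,0.0026,-0.001,-0.0002,1,
```

Request:
carry_out(motion=[0,0,-0.1,0.003,-0.001,0,1,0,0,0,0.0005,0,0,1,0,0,0,0,0,0,1])

```text
time_s: 34.1
eef_pos: [0.5518, -0.1308, 0.0292]
eef_rot: [0.447, 0.549, 0.445, -0.548]
wrist_force: [0.2, -0.9, -1.5]
opening: 0.387
```

Request:
carry_out(motion=[0,0,0,0,0,0,-1,0,0,0,0,0,0,-1,0,0,0,0,0,0,-1,0,0,0,0,0,0,-1,0,0,0,0,0,0,-1,0,0,0,-0.03,0,0,-1,0,0,0,-0.045,0,0,-1,0,0,0,-0.045,0,0,-1,0,0,0,-0.045,0,0,-1,0,0,0,0,0,0,-1])

```text
time_s: 35.1
eef_pos: [0.5506, -0.1303, 0.1994]
eef_rot: [-0.446, -0.549, -0.446, 0.549]
wrist_force: [-0.1, -0.1, 0.2]
opening: 1.002
```

```bash
python3 - <<'E'
from h import *
o=ctrl.get_obs()
T=campose('wrist'); im=ctrl.camera('wrist'); im2=ctrl.camera('scene'); Ts=campose('scene')
c=np.array([.531,-.227]); a=-.206; Rm=np.array([[np.cos(a),np.sin(a)],[-np.sin(a),np.cos(a)]])
for cam,TT in (('wrist',T),('scene',Ts)):
 for t in ['torch_center','bottle_center','model_eye_center','battery_center']:
  for e in ctrl.landmark_of(cam,t)[:3]:
    P=w(TT,e['point'])
    if P[1]<0: print(cam,t,round(e['conf'],2),P.round(4),'rack',(Rm@(P[:2]-c)).round(4))
a_=cv2.resize(im[60:340,180:390],(450,600)); b=cv2.resize(im2[170:280,110:260],(350,257),interpolation=cv2.INTER_CUBIC)
out=np.zeros((600,800,3),np.uint8); out[:,:450]=a_; out[:257,450:]=b; cv2.imwrite('pics/f.png',out); print(ctrl.get_obs()['time_s'])
E
```

```text
wrist torch_center 0.71 [ 0.5124 -0.3264  0.0535] rack [ 0.0021 -0.1011]
wrist torch_center 0.25 [ 0.528  -0.2229  0.0077] rack [-0.0038  0.0034]
wrist bottle_center 0.93 [ 0.5238 -0.2619  0.0425] rack [ 0.0001 -0.0356]
wrist model_eye_center 0.77 [ 0.5337 -0.1986  0.0372] rack [-0.0032  0.0284]
scene torch_center 0.69 [ 0.5109 -0.3176  0.0504] rack [-0.0011 -0.0928]
scene bottle_center 0.62 [ 0.5226 -0.2577  0.0446] rack [-0.002  -0.0318]
scene model_eye_center 0.87 [ 0.5397 -0.1962  0.0349] rack [0.0023 0.0319]
scene battery_center 0.83 [ 0.5494 -0.1308  0.0406] rack [-0.0017  0.098 ]
35.6
```

View pics/f.png

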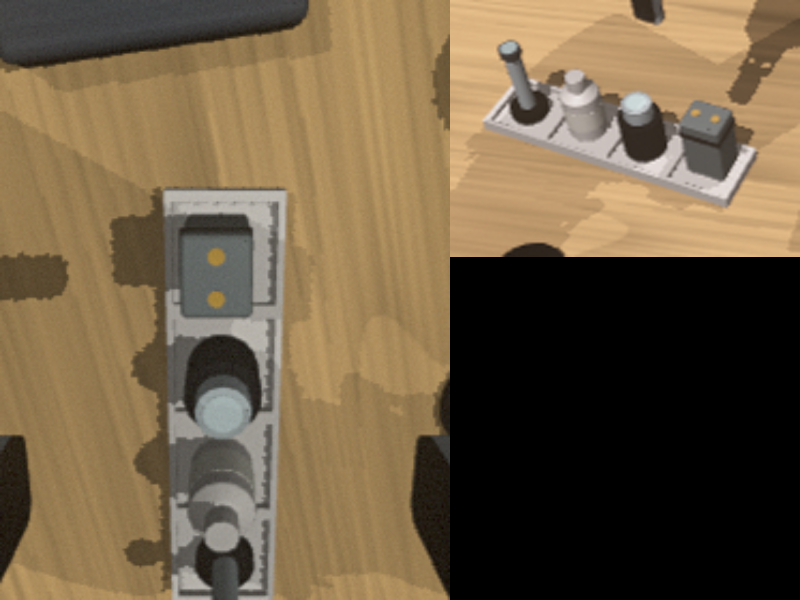

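All four stand upright near the middle of their pockets, in reversed order. The gripper is open, high and clear, so I hand in.

```bash
python3 -c "
from bench import ctrl
print(ctrl.hand_in())"
```

```text
the job is handed in; nothing more can be done
None
```

The examination set is in the rack in reverse order and the job is handed in, after about 36 s of robot time. The dishes held, from the left, torch, bottle, model eye, battery. The rack now holds, from the left, battery, model eye, bottle, torch. I left the pink and purple eyes and the turquoise dish alone.

- **Position:** the last pictures show all four upright and one to a pocket. The networks put them within about 2 to 6 mm of the pocket centres, and they are only good to about 4 mm themselves. The two cameras differed most on the torch: -101 mm against -93 mm along the rack, with the pocket at -99 mm.
- **Battery:** in the last check the wrist camera's network missed it. Its position rests on the scene camera's reading (1 to 2 mm off centre) and on the pictures.
- **Grip:** the gripper held the model eye by its metal barrel, not by its black body as I had planned. It stayed upright in the jaws and was set down flat.
- **Force:** the readings I saw at the wrist stayed under about 4 N throughout.

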